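# Sniff the test box seam for leaks and rack the wand on its sloped cradle

## Robot

A 7-joint arm with a two-finger parallel gripper is mounted at the origin on the work surface. World frame = base frame: x ahead of the robot, y to its left, z up, the work surface at z = 0. Lengths are in m, angles in rad, forces in N, time in s.
With the tool pointing down it reaches from about 0.425 to 0.925 m from the base axis. Payload 6.8 kg.
Tool frame: the origin (TCP) lies at the very end of the fingers, on their centre line; the grasp point (between the pads) lies 19 mm behind it (grip_point_offset is the distance from the TCP to the grasp point, in m); z points along the fingers, y is the line along which they close (so a half turn about z gives the same grasp; the last joint's range is limited). The gripper opens to 85 mm and grips with 20 to 120 N. Pads are 22 mm wide; open, the fingers measure 114 mm over their backs; the gripper's body (76 mm by 85 mm) begins 54 mm behind the grasp point. The pads swing forward as they close: fully open they stand 13 mm farther back than shut.
Start: joints at [-1.295, 0.477, 0.022, 1.555, -0.011, 1.109, -0.083], TCP at [0.253, 0.626, 0.231] pointing down, gripper open.
Joint ranges: [-2.96, 2.96], [-0.34, 2.1], [-1.41, 1.46], [0.24, 2.44], [-1.37, 4.51], [0.17, 1.92], [-2.96, 2.96]. Speed limits (rad/s): [2.39, 2.39, 3.14, 3.14, 3.14, 3.14, 3.14].

## Interface

Orientations are given as a unit quaternion [w, x, y, z].
In Python, from station import * gives the robot as it stands.
- The arm moves only by the tool carry_out, never from a script. Its argument "rows" is text: rows parted by semicolons, each of 4 numbers parted by spaces: the shift along the world's x, y, z in mm, then the turn about the world's z in degrees. In form: dx dy dz yaw; .... A call has 1 to 10 rows; each row shifts and turns the commanded pose from where the row before left it; what a row does not reach is not made up. A row lasts 1/8 s, in which the tool goes at most 62.5 mm and 10.7 degrees, less where a joint would pass 70% of its speed; a pose out of reach is approached as far as the arm can. A call is refused whole if a number of a shift passes 62.5 or a number of a turn 10.7, either way. A call with a gripper value outside its range is refused whole. "claw" is the finger opening in mm, from 0 to 85.4, set as the call begins (left out, the last holds). The fingers move at their own pace and stop on an object; "force" is the grip in N (left out, the last holds). Time passes only in rows, so rows that do not move let the fingers close. It gives the time, the measured TCP pose, the force, the opening and the grip force at its end, in the units of the state.
- get_obs(): the state, without advancing time (a new reading comes with each control period).
- read_camera(name): name is "scene" or "top" or "wrist"; returns a dict with "img" (420x560x3 uint8, blue, green, red), "fov_y" (degrees; the focal length in pixels is half the picture's height over the tangent of half this angle, whatever the lens; pixels are square), "cx", "cy" (the principal point, pixels), "world_to_cam" (4x4, takes a point from world to camera coordinates). Camera axes: x right, y up, looking along -z (the intrinsics and any distortion apply to the point x, -y, -z); pixel columns grow to the right and rows downward; lengths in m; the calibration is good to about 2 mm. The wrist camera is an equidistant fisheye: a pixel r from the principal point sees the ray r / f radians off the axis. A picture is of the moment at which its call begins. There is no depth.
- hand_in(): hands the job in; it is judged then, once.
Trained networks look in the newest picture that a camera, given by its name, has taken for a name from the list of things; names that differ only in an ending like _2 or _b are one class to them, and where a whole thing is asked for, a point or a joint stands for the part that bears it (a point fixed in the world has none). Each returns a list of dicts, best first, with "confidence" (0 to 1); they miss things now and then, are a little off and sometimes report something else, mostly with a low value. They report only what shows in the picture. A call takes as long as a camera call. They do not tell look-alikes from the thing itself.
- recognise(camera, thing): "centre" ([column, row] in pixels, amid what is visible of it).
- outline_of(camera, thing): "pixels" (420x560 bool, what is visible of it) and "centre" ([column, row] in pixels, amid what is visible of it).
- place_of(camera, thing): "centre" ([column, row] in pixels: a listed point, or the origin of a listed thing).
The state is a dict: "t": time; "q": joint angles; "joint_vel": joint speeds; "joint_torque": joint torques, N m; "eef_pos": TCP position; "tool_rot": TCP orientation; "contact_force": force on the tool from outside, world axes, zero at the start; "torque": the same for the moment, N m; "gripper_width": opening from 0.0 (shut) to 1.0 (fully open); "grasp_force": force on a finger pad.
Only numpy, scipy, OpenCV 4.12 (cv2) and the standard library are available. Lean on these libraries where they do the work, as an engineer would, in place of code of your own. Each camera call takes 0.05 s, during which the arm holds its last target. There are 200 camera calls.

## Task

Draw the leak-sniffer wand out of its sleeve by its handle and pass its tip slowly (about 2 cm/s) along the whole seam on top of the test box, from the vent-stub end to the other end, touching it lightly or staying just a few millimetres above it. Then lay the wand flat on the white mat and let go, take it again further forward, where the cradle leaves room for the fingers, and lay it gently in the sloped cradle: tail at the bottom close against the stop, handle down between the cheeks, neck in the fork. Never drop the wand or press it hard on the box, and leave the jar, beaker and spanner where they are.

Things in the scene. Friction and masses are not known exactly. Their poses are not given: they have to be found in the camera images.
- wand: Straight leak-sniffer wand, 195 mm, 220 g. Origin: handle's middle, on the axis; x points to the tip. Black handle, 30 x 30 mm section, x -50 to +50 mm; steel neck, 14 x 14 mm, x +50 to +126; brass cone to the tip at +145. Lying flat, its axis is 15 mm above the surface; the neck clears it by 8 mm. Starts on the bench, front part in the sleeve, rear 60 mm of the handle out.
- wand_tip (a point): The wand's tip (145 mm ahead of the handle's middle).
- sleeve: Grey storage sleeve fixed to the bench: roofed tunnel, 160 mm long, outside 52 mm wide and 50 high, inside 40 wide and 42 high, far end closed. Origin on the bench in the middle of its open mouth; x runs into it, away from the robot. The wand comes out along -x.
- box: Clear test box, aluminium cover, fixed, 120 x 210 mm, 80 mm high. Origin under its centre on the bench. On the flat cover: a steel vent stub (24 mm diameter, 20 high, at x +35, y +80 mm), screw heads at the corners, and a dark rubber seam, 5 mm wide, 120 long, along y at x = 0, from y +60 (vent-stub end) to -60 mm.
- seam0 (a point): Point on the seam, 1 mm above the cover, at y = 60 mm of the box (its start, at the vent-stub end).
- seam1 (a point): Point on the seam, 1 mm above the cover, at y = 30 mm of the box.
- seam2 (a point): Point on the seam, 1 mm above the cover, at y = 0 mm of the box.
- seam3 (a point): Point on the seam, 1 mm above the cover, at y = -30 mm of the box.
- seam4 (a point): Point on the seam, 1 mm above the cover, at y = -60 mm of the box (its far end).
- mat: White plastic mat, fixed, 110 mm (x) by 260 mm (y), 3 mm thick, between the robot and the test box. Origin under its centre on the bench.
- cradle: Fixed raised aluminium cradle on a 190 x 90 mm grey foot. Origin on the bench below the seat; x uphill, away from the robot. Holds the wand tip up 20 degrees, tail low at the robot's side. Side cheeks 40 mm apart inside, flared lips on top reaching 25 mm above the wand's axis, flank the rear of the handle so that fingers do not fit there.
- cradle_seat (a point): Where the wand's origin is when home, 85 mm above the bench; frame as cradle (level). Along the wand's axis from here, uphill: tail stop face at -52 mm, cheeks -50 to +25, supporting bar (10 mm wide) under the handle at -30, fork (6 mm thick, prongs 24 mm apart inside, 10 mm above the axis) under the neck at +110. Between +25 and +105 mm the wand is free at both sides.
- cradle_tip (a point): Where the wand's tip is when the wand is home: 136 mm in x and 50 mm in z from cradle_seat.
- jar: Bystander: glass jar with white cap, 72 mm diameter, 120 mm high, loose. Origin under its centre.
- beaker: Bystander: glass beaker, 76 mm diameter, 90 mm high, loose. Origin under its centre.
- spanner: Bystander: steel spanner, 160 mm long, lying loose beyond the test box. Origin under its middle.
Things that resemble listed ones, but are neither listed nor needed, are in the scene too. There is more than one size of the wand; the one meant has the size given above.

How it is judged:
By the outcome, as a careful person would: the job done as asked, in the order asked, and still so for the second after the job is handed in, with the robot touching nothing.
It also fails if it takes over 72 s, if anything falls off the work surface, if the arm or the gripper's body presses on something with over 40 N, if the wrist force passes 120 N, or if a joint passes its speed limit or range.

## Working session

There is one attempt and no reset: what is moved stays moved. The work goes in short steps, Python scripts to look and compute and a tool call to move; the robot and the scene stay as the last step left them, time stands still between calls to the robot, and variables do not carry over. Pictures are saved under pics/ and viewed, at most 10 in all, crops included, and the job is handed in when it is done.

Besides the shell and the picture viewer there is one more tool, called after ">>>" as name(argument=value, ...) on one line, values as JSON. carry_out: Moves the arm, as the interface text tells. Its arguments: {"type":"object","properties":{"rows":{"type":"string"},"claw":{"type":"number"},"force":{"type":"number"}},"required":["rows"]}

```bash
mkdir -p pics; ls; cat > h.py <<'E'
from station import *
import numpy as np, cv2
from scipy.optimize import least_squares
def snap(n,f=None):
    c=read_camera(n)
    if f: cv2.imwrite('pics/'+f,c['img'])
    return c
def ray(c,px,wrist=False):
    f=c['img'].shape[0]/2/np.tan(np.radians(c['fov_y'])/2)
    u=(px[0]-c['cx'])/f; v=(px[1]-c['cy'])/f
    if wrist:
        r=np.hypot(u,v); s=np.sinc(r/np.pi); d=np.array([u*s,-v*s,-np.cos(r)])
    else: d=np.array([u,-v,-1.])
    M=np.array(c['world_to_cam']); R=M[:3,:3]; o=-R.T@M[:3,3]
    d=R.T@d; return o,d/np.linalg.norm(d)
def atz(c,px,z,wrist=False):
    o,d=ray(c,px,wrist); return o+d*(z-o[2])/d[2]
def tri(rs):
    A=sum(np.eye(3)-np.outer(d,d) for o,d in rs); b=sum((np.eye(3)-np.outer(d,d))@o for o,d in rs)
    p=np.linalg.solve(A,b); return p,[np.linalg.norm((np.eye(3)-np.outer(d,d))@(p-o))*1000 for o,d in rs]
def proj(c,p,wrist=False):
    M=np.array(c['world_to_cam']); q=M[:3,:3]@np.array(p)+M[:3,3]
    f=c['img'].shape[0]/2/np.tan(np.radians(c['fov_y'])/2); x,y,z=q[0],-q[1],-q[2]
    if wrist:
        r=np.hypot(x,y); k=np.arctan2(r,z)/r*f
    else: k=f/z
    return np.array([c['cx']+x*k,c['cy']+y*k])
E
python3 - <<'E'
from h import *
np.set_printoptions(precision=4,suppress=True)
C={n:snap(n,n+'0.png') for n in ('scene','top','wrist')}
a=np.vstack([np.hstack([C['scene']['img'],C['top']['img']])]); 
for n in C: print(n,C[n]['fov_y'],C[n]['cx'],C[n]['cy'],ray(C[n],(C[n]['cx'],C[n]['cy'])))
for t in 'wand wand_tip sleeve box seam0 seam2 seam4 mat cradle cradle_seat cradle_tip jar beaker spanner'.split():
  for n in ('scene','top'):
    print(t,n,[(np.round(r['centre'],1).tolist(),round(r['confidence'],2)) for r in place_of(n,t)[:3]])
E
```

```text
pics
scene 48.64748732425321 283.41821313913636 217.9762577094903 (array([ 0.8728, -0.5723,  1.2182]), array([-0.2827,  0.4416, -0.8515]))
top 47.33622968580358 284.8199265532543 205.23127575312543 (array([0.4375, 0.0196, 1.3441]), array([ 0.0777, -0.0077, -0.9969]))
wrist 65.70646984690485 282.68899049567267 211.89578859750503 (array([0.1749, 0.657 , 0.373 ]), array([ 0.2978, -0.1206, -0.947 ]))
wand scene [([290.9, 116.4], 0.82), ([337.8, 173.0], 0.58)]
wand top [([146.7, 306.4], 0.66), ([189.3, 208.1], 0.64), ([306.0, 238.6], 0.38)]
wand_tip scene [([242.9, 99.4], 0.72)]
wand_tip top [([151.4, 376.2], 0.79), ([469.2, 187.6], 0.73), ([400.2, 206.1], 0.16)]
sleeve scene [([344.9, 180.6], 0.72)]
sleeve top [([187.1, 202.5], 0.56)]
box scene [([323.5, 263.3], 0.98)]
box top [([291.7, 169.3], 0.93), ([187.6, 211.0], 0.63)]
seam0 scene [([323.1, 248.0], 0.93), ([325.0, 244.1], 0.9), ([335.1, 233.1], 0.84)]
seam0 top [([300.7, 161.5], 0.92), ([266.8, 164.3], 0.91), ([289.2, 161.2], 0.86)]
seam2 scene [([323.1, 248.0], 0.93), ([325.0, 244.1], 0.9), ([335.1, 233.1], 0.84)]
seam2 top [([300.7, 161.5], 0.92), ([266.8, 164.3], 0.91), ([289.2, 161.2], 0.86)]
seam4 scene [([323.1, 248.0], 0.93), ([325.0, 244.1], 0.9), ([335.1, 233.1], 0.84)]
seam4 top [([300.7, 161.5], 0.92), ([266.8, 164.3], 0.91), ([289.2, 161.2], 0.86)]
mat scene [([252.5, 239.6], 0.69), ([340.6, 173.8], 0.69)]
mat top [([305.0, 241.4], 0.94)]
cradle scene [([226.6, 321.4], 0.69)]
cradle top [([393.5, 206.3], 0.71)]
cradle_seat scene [([224.8, 308.5], 0.78), ([225.6, 319.4], 0.35)]
cradle_seat top [([398.8, 205.1], 0.96)]
cradle_tip scene [([261.4, 337.7], 0.67)]
cradle_tip top [([407.0, 150.7], 0.73)]
jar scene [([183.3, 401.0], 0.81)]
jar top [([470.0, 189.6], 0.81), ([305.1, 240.2], 0.27)]
beaker scene [([342.4, 126.3], 0.74)]
beaker top [([114.9, 242.3], 0.74)]
spanner scene [([363.9, 292.6], 0.66)]
spanner top [([291.4, 117.4], 0.88)]
```

```bash
python3 - <<'E'
import cv2,numpy as np
a=cv2.imread('pics/top0.png');b=cv2.imread('pics/scene0.png')
cv2.imwrite('pics/top_big.png',cv2.resize(a[60:420,60:540],(800,600),interpolation=cv2.INTER_CUBIC))
cv2.imwrite('pics/scene_big.png',cv2.resize(b,(800,600),interpolation=cv2.INTER_CUBIC))
E
```

```text
(no output)
```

View pics/top_big.png

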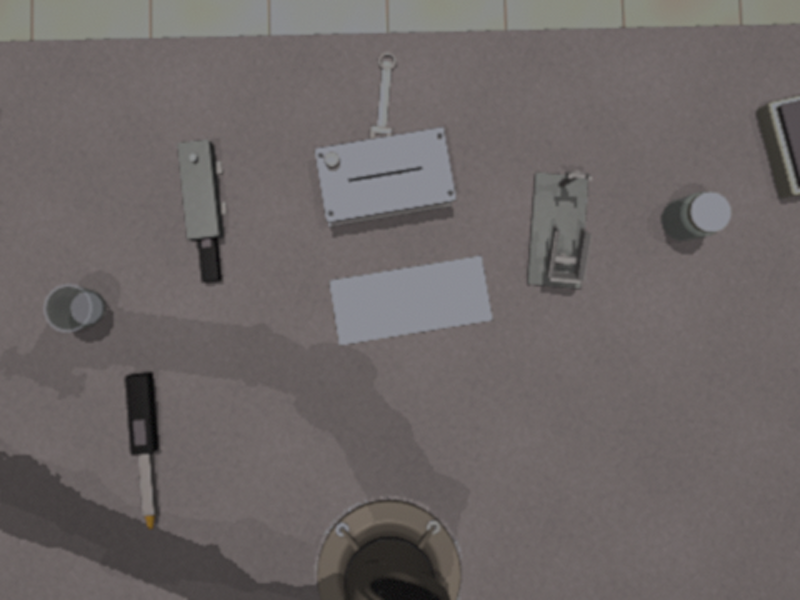

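View pics/scene_big.png

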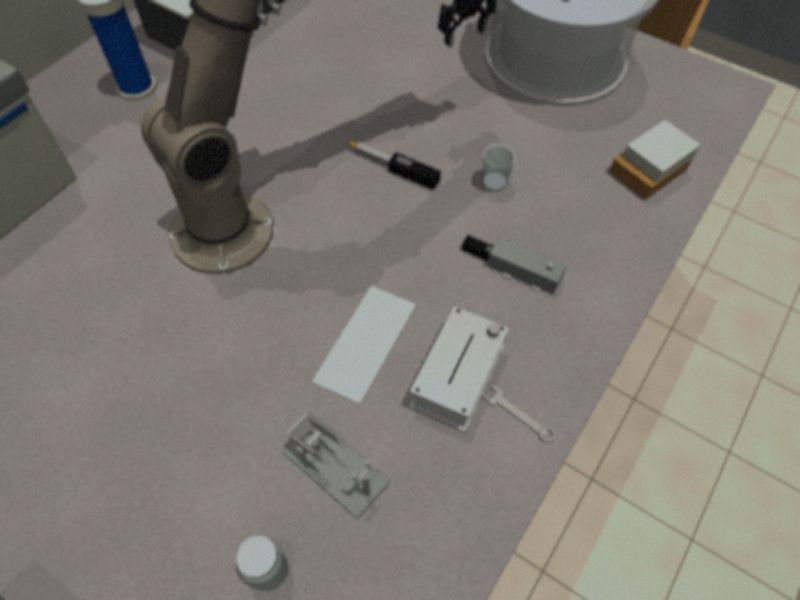

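The top view, in zoomed pixels, shows:
- the sleeve with a wand handle sticking out at (208,260), which is (185,216) in the raw image
- a bigger, fully exposed wand at (140,410)
- the box at (385,175) with its vent stub upper left
- the mat at (410,300)
- the cradle at (560,230)

There are two wand candidates. The one in the sleeve at raw (185,216) fits, because its rear part is out and its front is inside. The loose one at raw (144,310) is the look-alike.

```bash
python3 - <<'E'
from h import *
np.set_printoptions(precision=4,suppress=True)
print(get_obs()['tool_rot'],get_obs()['eef_pos'])
C={n:snap(n) for n in ('scene','top')}
def best(n,t):
    r=place_of(n,t); return [np.array(x['centre']) for x in r]
for t in ['sleeve','box','mat','cradle','cradle_seat','cradle_tip','jar','beaker','spanner']:
    p=[best(n,t)[0] for n in C]; print(t,*tri([ray(C[n],q) for n,q in zip(C,p)]))
s=[sorted([x for x in best(n,'seam0')],key=lambda q:q[0]) for n in C]
for n in C: print(n,[atz(C[n],x,.081).round(4).tolist() for x in best(n,'seam0')])
# outlines -> ground polygons
for t,z in [('mat',.003),('box',.08),('sleeve',.05),('cradle',0)]:
  for n in C:
    for o in outline_of(n,t)[:1]:
        m=o['pixels'].astype(np.uint8); r=cv2.minAreaRect(cv2.findNonZero(m)); 
        print(t,n,o['confidence'],o['centre'],[atz(C[n],x,z)[:2].round(4).tolist() for x in cv2.boxPoints(r)])
im=C['top']['img'];cv2.imwrite('pics/crop.png',np.hstack([cv2.resize(im[130:250,160:230],(350,600),interpolation=cv2.INTER_CUBIC),cv2.resize(im[150:250,360:430],(420,600),interpolation=cv2.INTER_CUBIC)]))
E
```

```text
[-0.      0.1907  0.9816 -0.    ] [0.2528 0.6259 0.2313]
sleeve [ 0.56    0.2917 -0.0099] [np.float64(0.7268458830646403), np.float64(0.7268458830643442)]
box [ 0.641  -0.0079 -0.0033] [np.float64(4.5585322400788035), np.float64(4.558532240078767)]
mat [ 0.4371 -0.0489  0.0094] [np.float64(3.728005495057621), np.float64(3.728005495057632)]
cradle [ 0.5263 -0.2948  0.009 ] [np.float64(4.36179671209411), np.float64(4.361796712094157)]
cradle_seat [ 0.5195 -0.2911  0.0857] [np.float64(3.8994458026630108), np.float64(3.8994458026631342)]
cradle_tip [ 0.6556 -0.3105  0.1435] [np.float64(8.05340848509149), np.float64(8.053408485091575)]
jar [ 0.5681 -0.5145  0.0087] [np.float64(6.980260266773573), np.float64(6.980260266773385)]
beaker [ 0.4401  0.486  -0.0007] [np.float64(6.621575822170779), np.float64(6.621575822170859)]
spanner [ 0.6723 -0.2806  0.5137] [np.float64(155.25072837077846), np.float64(155.25072837077852)]
scene [[0.6463, -0.0355, 0.081], [0.6325, 0.0233, 0.081], [0.6433, 0.0577, 0.081], [0.6414, -0.0076, 0.081], [0.6608, -0.0764, 0.081]]
top [[0.6359, 0.0212, 0.081], [0.6437,
[... 229 characters left out ...]
0.4869, 0.0924], [0.5193, -0.1713], [0.4023, -0.1844], [0.3705, 0.0776]]
box scene 0.91 [323.8, 258.9] [[0.6047, -0.1548], [0.5596, 0.0917], [0.696, 0.1024], [0.7281, -0.1395]]
box top 0.67 [291.8, 168.1] [[0.6904, 0.1044], [0.7203, -0.1042], [0.5909, -0.1212], [0.5615, 0.0859]]
sleeve scene 0.94 [368.3, 186.8] [[0.5615, 0.2233], [0.542, 0.3186], [0.707, 0.3329], [0.7208, 0.2397]]
sleeve top 0.77 [180.5, 171.5] [[0.7138, 0.3298], [0.7175, 0.259], [0.5517, 0.2486], [0.5482, 0.3186]]
cradle scene 0.73 [233.1, 325.7] [[0.426, -0.3286], [0.434, -0.2258], [0.6544, -0.2622], [0.64, -0.3579]]
cradle top 0.86 [392.6, 199.1] [[0.4624, -0.2433], [0.6594, -0.2596], [0.6523, -0.3654], [0.4554, -0.3479]]
```

View pics/crop.png

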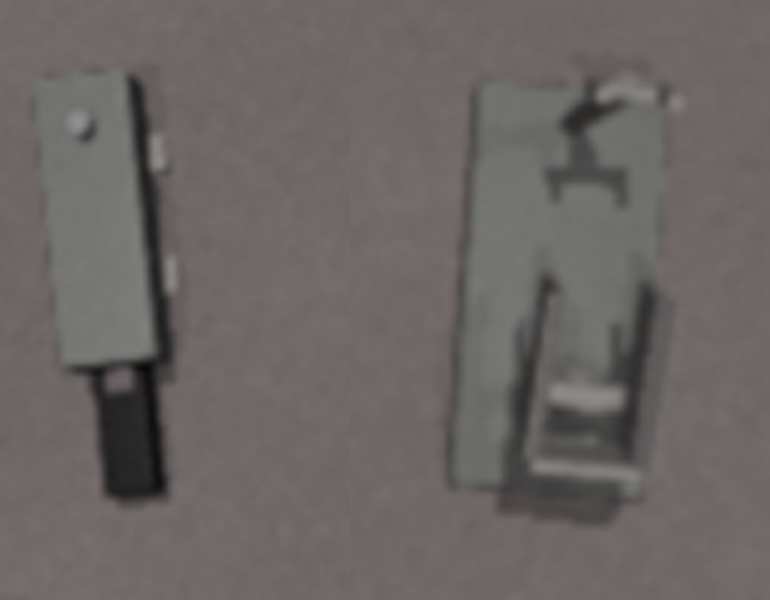

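The crop confirms it: a narrow black handle sticks out of the sleeve mouth, with its tail end at crop (135,492), raw (187,228). The cradle's fork is at crop (585,185), its bar at (585,395) and its stop at (585,468).

>>> carry_out(rows="28 -46 0 3.7;28 -46 0 3.7;28 -46 0 3.7;28 -46 0 3.7;28 -46 0 3.7;28 -46 0 3.7;28 -46 -10 3.7;11 -14 -10 0;0 0 0 0", claw=70, force=40)

```text
t: 4.28
eef_pos: [0.4599, 0.2889, 0.2107]
tool_rot: [-0.001, -0.033, 0.999, -0.0]
contact_force: [-0.4, 0.6, -0.2]
gripper_width: 0.821
grasp_force: 0.0
```

```bash
python3 - <<'E'
from h import *
np.set_printoptions(precision=4,suppress=True)
o=get_obs();print(o['t'],o['tool_rot'],o['eef_pos'],o['q'],o['contact_force'])
c=snap('wrist','w1.png')
for t in ('wand','sleeve'):
  print(t,[(r['centre'],round(r['confidence'],2),atz(c,r['centre'],.015 if t=='wand' else 0,True)) for r in place_of('wrist',t)[:3]])
  for r in outline_of('wrist',t)[:2]:
    print(r['confidence'],cv2.boxPoints(cv2.minAreaRect(cv2.findNonZero(r['pixels'].astype(np.uint8)))).tolist())
cv2.imwrite('pics/w1b.png',cv2.resize(c['img'],(800,600),interpolation=cv2.INTER_CUBIC))
E
```

```text
4.275 [-0.0005 -0.0327  0.9995 -0.0004] [0.4599 0.2889 0.2107] [-0.7301  0.283   0.0655  1.8972 -0.0222  0.9634  0.9817] [-0.4259  0.5852 -0.2015]
wand [([395.3, 17.0], 0.83, array([0.2657, 0.3964, 0.015 ])), ([275.9, 246.2], 0.79, array([0.5327, 0.2866, 0.015 ]))]
0.86 [[374.92425537109375, 0.001148223876953125], [420.2926025390625, -0.6862525939941406], [421.49713134765625, 78.81063842773438], [376.1287841796875, 79.498046875]]
0.8 [[261.0, 199.0], [289.0, 199.0], [289.0, 273.0], [261.0, 273.0]]
sleeve []
0.57 [[250.080078125, 257.4821472167969], [305.1893310546875, 254.50328063964844], [311.37286376953125, 368.8987731933594], [256.26361083984375, 371.87762451171875]]
```

View pics/w1b.png

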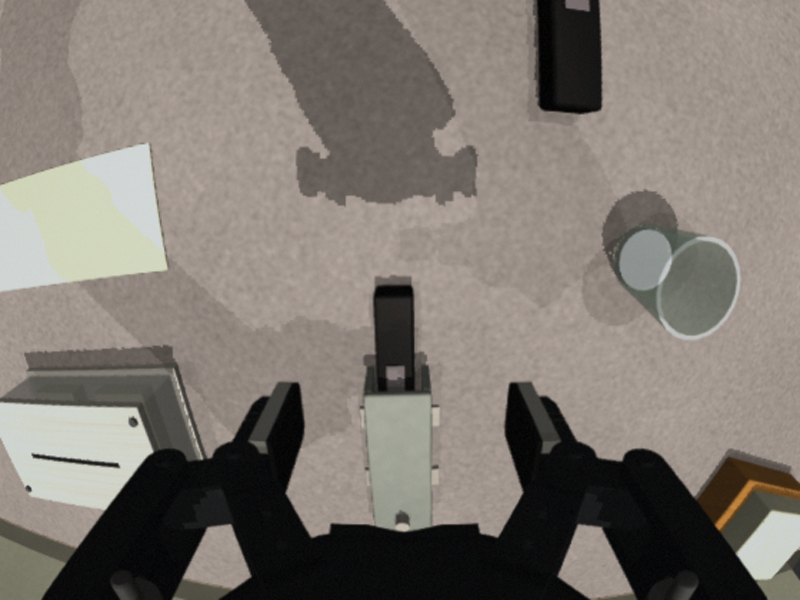

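The wrist view shows the handle's tail end at zoom (394,288), the sleeve mouth roof edge at (398,391), and the beaker well clear on the right.

```bash
python3 - <<'E'
from h import *
np.set_printoptions(precision=4,suppress=True)
c=snap('wrist'); g=cv2.cvtColor(c['img'],cv2.COLOR_BGR2GRAY).astype(int)
for r in range(196,206): print(r,g[r,258:294].tolist()) if r in(200,204) else None
print('col',g[190:275,276].tolist())
print(g[230,255:300].tolist()); print(g[255,255:300].tolist())
for p,z in [((394,287),0),((394,294),.03),((375.5,330),.03),((413.5,330),.03),((365,391),.05),((431,391),.05),((374,528),.05),((431,525),.05)]:
  print(p,z,atz(c,(p[0]*.7,p[1]*.7),z,True))
E
```

```text
200 [154, 116, 75, 45, 34, 33, 33, 31, 31, 29, 28, 28, 29, 29, 29, 29, 32, 31, 31, 21, 21, 19, 22, 22, 22, 23, 45, 97, 136, 146, 148, 150, 152, 158, 158, 156]
204 [96, 39, 10, 6, 5, 4, 8, 7, 4, 7, 9, 6, 6, 8, 6, 8, 8, 6, 4, 4, 3, 6, 5, 7, 5, 6, 9, 36, 122, 142, 144, 146, 152, 158, 161, 161]
col [159, 158, 154, 127, 103, 98, 97, 99, 96, 70, 31, 8, 8, 5, 4, 9, 6, 12, 27, 35, 43, 43, 42, 42, 42, 42, 40, 43, 40, 41, 39, 40, 42, 37, 38, 37, 37, 36, 36, 33, 35, 35, 36, 36, 35, 37, 34, 36, 34, 35, 33, 34, 33, 34, 34, 30, 33, 32, 31, 33, 31, 30, 32, 32, 31, 34, 71, 109, 120, 119, 118, 128, 127, 124, 81, 71, 68, 65, 62, 60, 57, 47, 47, 47, 51]
[137, 137, 131, 102, 49, 29, 32, 34, 36, 37, 37, 37, 35, 38, 37, 38, 35, 34, 35, 34, 35, 35, 35, 36, 36, 35, 40, 35, 38, 27, 26, 77, 112, 117, 119, 125, 142, 153, 159, 161, 160, 159, 158, 158, 157]
[81, 76, 73, 70, 58, 30, 23, 26, 30, 30, 31, 31, 26, 24, 22, 22, 24, 25, 25, 25, 29, 34, 38, 38, 38, 33, 32, 32, 32, 25, 21, 42, 73, 79, 80, 80, 78, 70, 69, 73, 103, 124, 140, 145, 142]
(394, 287) 0 [0.4828 0.2868 0.    ]
(394, 294) 0.03 [0.479  0.2871 0.03  ]
(375.5, 330) 0.03 [0.5084 0.275  0.03  ]
(413.5, 330) 0.03 [0.5064 0.3036 0.03  ]
(365, 391) 0.05 [0.5504 0.2702 0.05  ]
(431, 391) 0.05 [0.5468 0.3196 0.05  ]
(374, 528) 0.05 [0.6981 0.2825 0.05  ]
(431, 525) 0.05 [0.6903 0.3342 0.05  ]
```

>>> carry_out(rows="15 0 -55 0.8;15 0 -55 0.7;10 0 -50 0;7 0 -30 0;0 0 -14 0;0 0 0 0")

```text
t: 5.32
eef_pos: [0.506, 0.2903, 0.007]
tool_rot: [-0.001, -0.048, 0.999, -0.0]
contact_force: [-0.5, -0.6, 0.4]
gripper_width: 0.817
grasp_force: 0.0
```

>>> carry_out(rows="0 0 0 0;0 0 0 0;0 0 0 0;0 0 0 0", claw=20, force=30)

```text
t: 5.82
eef_pos: [0.5075, 0.29, 0.0089]
tool_rot: [0.001, -0.047, 0.999, 0.0]
contact_force: [-0.9, -1.6, 6.4]
gripper_width: 0.349
grasp_force: 28.7
```

>>> carry_out(rows="0 0 4 0;-10 -1 0 0;-20 -2 0 0;-20 -2 0 0;-20 -2 0 0;-20 -2 0 0;-15 -1 0 0;-5 0 0 0;0 0 0 0")

```text
t: 6.95
eef_pos: [0.3969, 0.2802, 0.0114]
tool_rot: [0.0, -0.047, 0.999, 0.0]
contact_force: [-0.0, 0.2, -0.7]
gripper_width: 0.348
grasp_force: 29.1
```

```bash
python3 - <<'E'
from h import *
o=get_obs();print(o['t'],o['eef_pos'],o['contact_force'],o['grasp_force'])
c=snap('scene'); cv2.imwrite('pics/s2.png',cv2.resize(c['img'][120:240,240:400],(800,600),interpolation=cv2.INTER_CUBIC))
E
```

```text
6.95 [0.3968951  0.28019009 0.01142224] [-0.02589456  0.1822117  -0.69461074] 29.093862114823423
```

View pics/s2.png

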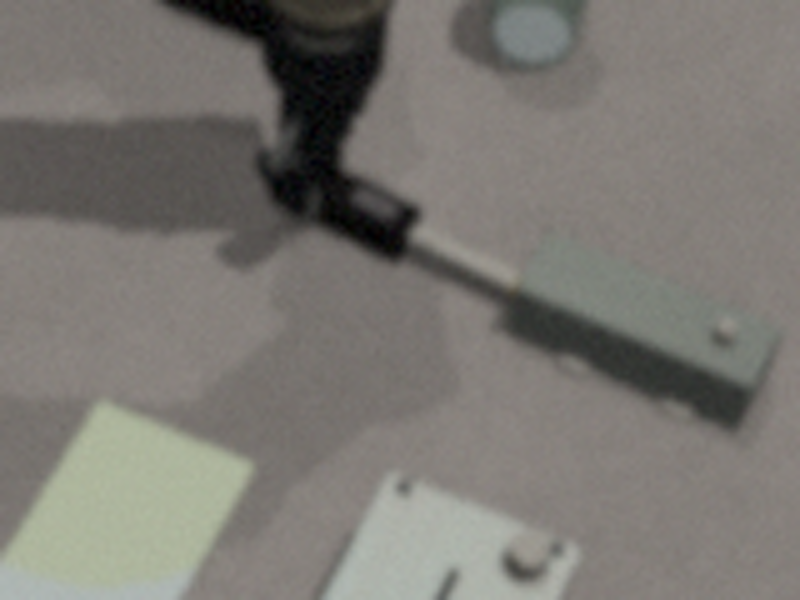

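>>> carry_out(rows="0 0 8 0;0 0 8 0;0 0 8 0;0 0 8 0;0 0 8 0;0 0 8 0;0 0 8 0;0 0 2 0;0 0 0 0", force=25)

```text
t: 8.12
eef_pos: [0.3967, 0.28, 0.0694]
tool_rot: [0.0, -0.047, 0.999, 0.0]
contact_force: [-0.6, 0.2, -2.7]
gripper_width: 0.344
grasp_force: 25.0
```

```bash
python3 - <<'E'
from h import *
o=get_obs();print(o['t'],o['eef_pos'],o['contact_force'],o['grasp_force'],o['gripper_width'])
c=snap('scene'); w=snap('wrist')
cv2.imwrite('pics/s3.png',np.hstack([cv2.resize(c['img'][140:215,270:370],(400,300),interpolation=cv2.INTER_CUBIC),cv2.resize(w['img'],(400,300))]))
E
```

```text
8.125 [0.39671847 0.27998944 0.06941074] [-0.56812407  0.1738859  -2.73752482] 25.008724629878998 0.3437768060301952
```

View pics/s3.png

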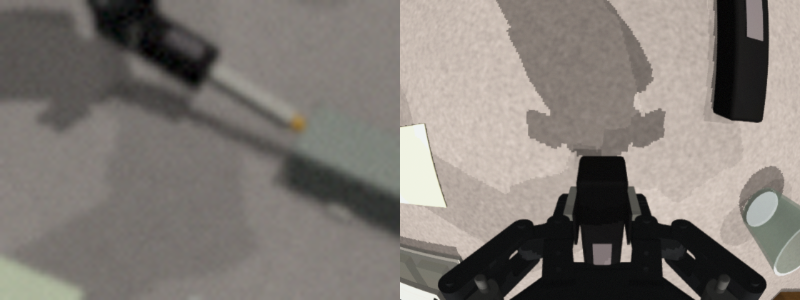

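The left half (scene camera) shows the brass tip at crop (298,123), right at the sleeve mouth, with the wand clearly inclined. The right half shows the handle centred in the pads. I'll measure the tip from two views.

```bash
python3 - <<'E'
from h import *
np.set_printoptions(precision=4,suppress=True)
c=snap('scene'); t=snap('top')
def brass(im):
    h=cv2.cvtColor(im,cv2.COLOR_BGR2HSV); return ((h[...,0]>10)&(h[...,0]<28)&(h[...,1]>120)&(h[...,2]>60)).astype(np.uint8)
for n,k in (('scene',c),('top',t)):
    nn,l,s,ce=cv2.connectedComponentsWithStats(brass(k['img']))
    print(n,[(ce[i].round(1).tolist(),s[i].tolist()) for i in range(1,nn) if s[i,4]>2 and s[i,4]<80])
    print([(r['centre'],round(r['confidence'],2)) for r in place_of(n,'wand_tip')])
for p in ((.535,.289,.03),(.397,.28,.08)): print(proj(c,p),proj(t,p))
E
```

```text
scene [([462.0, 0.7], [461, 0, 3, 2, 3]), ([460.3, 15.3], [460, 15, 2, 2, 3]), ([463.3, 16.3], [463, 16, 2, 2, 3]), ([247.0, 101.0], [246, 100, 3, 3, 7]), ([438.0, 127.5], [437, 126, 3, 4, 4]), ([344.0, 170.8], [343, 170, 3, 2, 4])]
[([345.3, 173.9], 0.93), ([244.1, 96.6], 0.8), ([308.3, 148.5], 0.23)]
top [([180.3, 204.2], [179, 203, 4, 3, 9])]
[([183.6, 201.2], 0.61)]
[340.7823 172.6904] [183.1004 209.5922]
[303.7573 145.3929] [183.1025 260.7322]
```

```bash
python3 - <<'E'
from h import *
np.set_printoptions(precision=4,suppress=True)
c=snap('scene'); t=snap('top')
print(tri([ray(c,(344,170.8)),ray(t,(180.3,204.2))]))
print(tri([ray(c,(345.3,173.9)),ray(t,(182,202))]))
print(ray(t,(180.3,204.2)))
E
```

```text
(array([0.5464, 0.2914, 0.0462]), [np.float64(2.7894285746032597), np.float64(2.789428574603352)])
(array([0.5533, 0.2887, 0.0381]), [np.float64(2.341758712000836), np.float64(2.3417587120007743)])
(array([0.4375, 0.0196, 1.3441]), array([ 0.0836,  0.2055, -0.9751]))
```

>>> carry_out(rows="6 0.5 0 0;6 0.5 0 0;0 0 3 0;0 0 3 0;0 0 0 0")

```text
t: 9.15
eef_pos: [0.4089, 0.2809, 0.0756]
tool_rot: [0.0, -0.047, 0.999, 0.0]
contact_force: [-0.8, -0.7, -2.4]
gripper_width: 0.347
grasp_force: 25.0
```

>>> carry_out(rows="0 0 0 0;0 0 -5 0;-15 -1 -4 0;-25 -2 0 0;-10 -1 0 0;0 0 0 0", force=80)

```text
t: 9.9
eef_pos: [0.358, 0.2769, 0.0663]
tool_rot: [-0.0, -0.048, 0.999, -0.0]
contact_force: [1.1, 0.4, -2.6]
gripper_width: 0.328
grasp_force: 83.5
```

```bash
cat >> h.py <<'E'
def brass(im):
    h=cv2.cvtColor(im,cv2.COLOR_BGR2HSV); m=((h[...,0]>10)&(h[...,0]<28)&(h[...,1]>110)&(h[...,2]>50)).astype(np.uint8)
    n,l,s,ce=cv2.connectedComponentsWithStats(m,connectivity=8)
    return [(ce[i].round(1).tolist(),s[i].tolist()) for i in range(1,n) if 2<s[i,4]<80]
E
python3 - <<'E'
from h import *
np.set_printoptions(precision=4,suppress=True)
o=get_obs();print(o['t'],o['eef_pos'],o['contact_force'],o['grasp_force'])
c=snap('scene'); t=snap('top')
print([b for b in brass(c['img']) if 150<b[0][1]<200 and 300<b[0][0]<370],[b for b in brass(t['img']) if 150<b[0][0]<220])
for n in('scene','top'):print([(r['centre'],round(r['confidence'],2)) for r in place_of(n,'wand_tip')])
e=o['eef_pos']
for th in (8,11,14,17,20):
  a=np.radians(th); d=np.array([np.cos(a)*.9957,np.cos(a)*.093,-np.sin(a)])
  ax=np.array([e[0],e[1],e[2]+.019])-np.array([np.sin(a)*.9957,np.sin(a)*.093,np.cos(a)])*.013
  print(th,ax+d*.17,[(proj(k,ax+d*.157).round(1),proj(k,ax+d*.17).round(1)) for k in(c,t)])
cv2.imwrite('pics/s4.png',cv2.resize(c['img'][130:205,270:370],(800,600),interpolation=cv2.INTER_CUBIC))
E
```

```text
9.9 [0.358  0.2769 0.0663] [ 1.1013  0.4484 -2.6478] 83.50904703140259
[([332.1, 168.2], [331, 167, 4, 3, 9])] [([182.4, 219.6], [181, 217, 4, 5, 14])]
[([333.8, 170.0], 0.9), ([241.0, 99.5], 0.83)]
[([184.0, 215.5], 0.68)]
8 [0.5238 0.2924 0.0488] [(array([335.4, 164.9]), array([339. , 166.8])), (array([180.8, 217.9]), array([180.4, 213.3]))]
11 [0.5217 0.2922 0.0401] [(array([334.5, 166.2]), array([338.1, 168.2])), (array([181.5, 218.8]), array([181.2, 214.2]))]
14 [0.5191 0.292  0.0316] [(array([333.6, 167.4]), array([337. , 169.5])), (array([182.2, 219.9]), array([181.9, 215.4]))]
17 [0.5161 0.2917 0.0232] [(array([332.5, 168.6]), array([335.9, 170.8])), (array([182.9, 221. ]), array([182.7, 216.6]))]
20 [0.5127 0.2914 0.0149] [(array([331.4, 169.6]), array([334.6, 171.9])), (array([183.6, 222.3]), array([183.4, 218. ]))]
```

```bash
python3 - <<'E'
from h import *
np.set_printoptions(precision=4,suppress=True)
for n in('scene','top'):
    c=snap(n); im=c['img']; g=cv2.cvtColor(im,cv2.COLOR_BGR2GRAY)
    # predicted seam mask region
    q=np.array([proj(c,(x,y,.081)) for x,y in ((.60,.07),(.68,.085),(.69,-.075),(.62,-.09))]).astype(np.int32)
    m=np.zeros_like(g); cv2.fillConvexPoly(m,q,1)
    med=np.median(g[m>0]); d=((g<med-35)&(m>0)).astype(np.uint8)
    nn,l,s,ce=cv2.connectedComponentsWithStats(d,connectivity=8); i=1+np.argmax(s[1:,4])
    ys,xs=np.nonzero(l==i); P=np.array([atz(c,(a,b),.081)[:2] for a,b in zip(xs,ys)]); w=np.clip(med-g[ys,xs],0,None)[:,None].astype(float)
    mu=(P*w).sum(0)/w.sum(); u=np.linalg.svd((P-mu)*np.sqrt(w))[2][0]; u*=np.sign(u[1]); t=(P-mu)@u
    print(n,med,s[i],mu,'yaw',np.degrees(np.arctan2(-u[0],u[1])),'len',t.min(),t.max(),'ends',mu+u*t.max(),mu+u*t.min())
E
```

```text
scene 176.0 [314 234  18  35  96] [ 0.6427 -0.011 ] yaw 8.570612361118068 len -0.05718950465142734 0.060618401406575644 ends [0.6337 0.0489] [ 0.6512 -0.0676]
top 145.0 [269 160  44   9 102] [ 0.6451 -0.0077] yaw 8.151395911397255 len -0.05876199065083071 0.057753803516138236 ends [0.6369 0.0494] [ 0.6534 -0.0659]
```

>>> carry_out(rows="0 0 40 0;0 -20 42 0;16 -36 0 0.5;21 -40 0 0.5;21 -42 0 0.5;21 -42 0 0.5;21 -40 0 0.5;18 -30 0 0.5;0 0 0 0;0 0 0 0")

```text
t: 11.45
eef_pos: [0.4765, 0.0271, 0.1481]
tool_rot: [-0.0, -0.073, 0.997, 0.0]
contact_force: [0.1, 1.1, -2.2]
gripper_width: 0.329
grasp_force: 83.7
```

```bash
python3 - <<'E'
from h import *
np.set_printoptions(precision=4,suppress=True)
o=get_obs();print(o['t'],o['eef_pos'],o['tool_rot'],o['contact_force'],o['grasp_force'])
e=o['eef_pos'];c=snap('scene'); t=snap('top')
print([b for b in brass(c['img']) if 200<b[0][1]<300 and 250<b[0][0]<370],[b for b in brass(t['img']) if 220<b[0][0]<330])
P=[]
for n in('scene','top'):
  r=place_of(n,'wand_tip');print([(x['centre'],round(x['confidence'],2)) for x in r])
w=np.radians(8.4)
for th in (12,15,18):
  a=np.radians(th); f=np.array([np.cos(w),np.sin(w),0]); d=np.cos(a)*f-np.array([0,0,np.sin(a)])
  ax=e+[0,0,.019]-(np.sin(a)*f+[0,0,np.cos(a)])*.013
  print(th,ax+d*.17,[(proj(k,ax+d*.157).round(1),proj(k,ax+d*.17).round(1)) for k in(c,t)])
cv2.imwrite('pics/s5.png',np.hstack([cv2.resize(c['img'][190:280,260:380],(400,300),interpolation=cv2.INTER_CUBIC),cv2.resize(t['img'][130:220,230:350],(400,300),interpolation=cv2.INTER_CUBIC)]))
E
```

```text
11.45 [0.4765 0.0271 0.1481] [-0.0003 -0.0731  0.9973  0.0001] [ 0.0632  1.0611 -2.2111] 83.65227699279785
[([327.4, 226.5], [326, 225, 4, 4, 11])] [([268.6, 170.2], [268, 168, 2, 5, 9])]
[([333.0, 230.4], 0.91)]
[([152.7, 373.7], 0.87), ([272.9, 164.7], 0.67)]
12 [0.6383 0.051  0.119 ] [(array([329.4, 224.9]), array([333.6, 227.2])), (array([268.7, 169.6]), array([267.9, 165. ]))]
15 [0.6356 0.0506 0.1106] [(array([328.3, 226. ]), array([332.4, 228.3])), (array([269., 171.]), array([268.2, 166.5]))]
18 [0.6325 0.0502 0.1022] [(array([327., 227.]), array([331. , 229.4])), (array([269.3, 172.6]), array([268.5, 168.2]))]
```

View pics/s5.png

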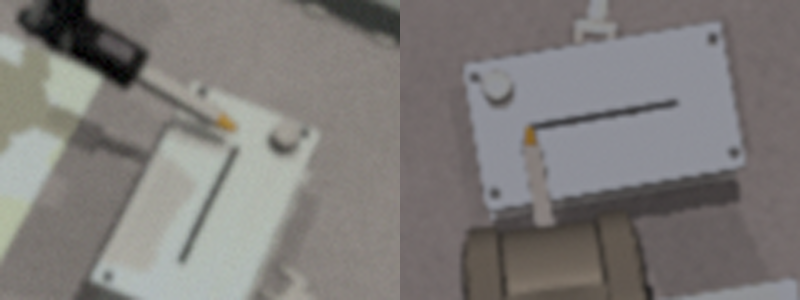

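The left half (scene) has the tip at crop (232,124), above the seam's start. The right half (top) has the tip at (531,124), next to the seam start (537,128). It lines up once the parallax from its height is allowed for. Next I'll feel for the cover gently.

>>> carry_out(rows="0 0 -10 0;0 0 -8 0;0 0 -2 0;0 0 0 0;0 0 0 0")

```text
t: 12.28
eef_pos: [0.4769, 0.0269, 0.1284]
tool_rot: [0.0, -0.073, 0.997, 0.0]
contact_force: [0.1, 0.3, -0.7]
gripper_width: 0.33
grasp_force: 83.7
```

>>> carry_out(rows="0 0 -1 0;0 0 -1 0;0 0 0 0")

```text
t: 12.65
eef_pos: [0.4767, 0.0269, 0.1263]
tool_rot: [-0.0, -0.073, 0.997, 0.0]
contact_force: [-0.9, -0.0, -1.4]
gripper_width: 0.335
grasp_force: 83.7
```

>>> carry_out(rows="0 0 -1 0;0 0 -1 0;0 0 0 0")

```text
t: 13.02
eef_pos: [0.4766, 0.0269, 0.1244]
tool_rot: [-0.0, -0.073, 0.997, 0.0]
contact_force: [-3.8, -0.2, 1.3]
gripper_width: 0.33
grasp_force: 84.0
```

>>> carry_out(rows="0 0 3 0;0 0 0 0")

```text
t: 13.28
eef_pos: [0.477, 0.027, 0.1275]
tool_rot: [0.0, -0.073, 0.997, 0.0]
contact_force: [-0.5, 1.0, -1.5]
gripper_width: 0.329
grasp_force: 83.8
```

```bash
python3 - <<'E'
from h import *
np.set_printoptions(precision=4,suppress=True)
for i in range(3):
  o=get_obs();print(o['t'],o['eef_pos'],o['contact_force']); c=snap('scene')
t=snap('top')
print([b for b in brass(c['img']) if 200<b[0][1]<300 and 250<b[0][0]<370],[b for b in brass(t['img']) if 220<b[0][0]<330])
e=o['eef_pos']; w=np.radians(8.4)
for th in (12,15,18):
  a=np.radians(th); f=np.array([np.cos(w),np.sin(w),0]); d=np.cos(a)*f-np.array([0,0,np.sin(a)])
  ax=e+[0,0,.019]-(np.sin(a)*f+[0,0,np.cos(a)])*.013
  print(th,ax+d*.17,[(proj(k,ax+d*.157).round(1),proj(k,ax+d*.17).round(1)) for k in(c,t)])
cv2.imwrite('pics/s6.png',np.hstack([cv2.resize(c['img'][205:265,290:350],(400,400),interpolation=cv2.INTER_CUBIC),cv2.resize(t['img'][140:200,250:310],(400,400),interpolation=cv2.INTER_CUBIC)]))
E
```

```text
13.275 [0.477  0.027  0.1275] [-0.4996  0.9618 -1.4505]
13.325 [0.4769 0.027  0.1274] [-0.1697 -0.6313 -2.4057]
13.375 [0.4768 0.0269 0.1273] [-0.1499  0.1827 -0.9028]
[([326.4, 230.5], [325, 229, 4, 4, 11])] [([268.9, 171.9], [268, 170, 3, 4, 9])]
12 [0.6386 0.0508 0.0982] [(array([328.7, 228.8]), array([332.9, 231.1])), (array([269. , 170.7]), array([268.2, 166.1]))]
15 [0.6359 0.0504 0.0897] [(array([327.6, 229.9]), array([331.6, 232.2])), (array([269.3, 172.1]), array([268.5, 167.6]))]
18 [0.6327 0.05   0.0814] [(array([326.4, 230.9]), array([330.3, 233.2])), (array([269.5, 173.6]), array([268.8, 169.3]))]
```

View pics/s6.png

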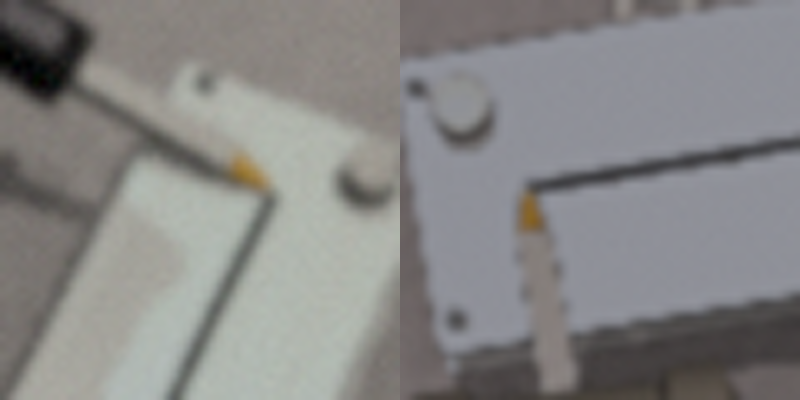

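The tip sits at the seam's start in both views: left (268,188), right (528,185). It is just above the cover. Now I'll scan at 2.5 mm per row, which is 2 cm/s.

>>> carry_out(rows="0.37 -2.5 0 0;0.37 -2.5 0 0;0.37 -2.5 0 0;0.37 -2.5 0 0;0.37 -2.5 0 0;0.37 -2.5 0 0;0.37 -2.5 0 0;0.37 -2.5 0 0;0.37 -2.5 0 0;0.37 -2.5 0 0")

```text
t: 14.72
eef_pos: [0.4805, 0.0017, 0.1273]
tool_rot: [0.0, -0.073, 0.997, 0.0]
contact_force: [0.5, 0.3, -1.5]
gripper_width: 0.326
grasp_force: 83.8
```

>>> carry_out(rows="0.37 -2.5 0 0;0.37 -2.5 0 0;0.37 -2.5 0 0;0.37 -2.5 0 0;0.37 -2.5 0 0;0.37 -2.5 0 0;0.37 -2.5 0 0;0.37 -2.5 0 0;0.37 -2.5 0 0;0.37 -2.5 0 0")

```text
t: 15.98
eef_pos: [0.4842, -0.0233, 0.1273]
tool_rot: [-0.0, -0.073, 0.997, 0.0]
contact_force: [-0.5, 0.5, -0.7]
gripper_width: 0.332
grasp_force: 83.8
```

>>> carry_out(rows="0.37 -2.5 0 0;0.37 -2.5 0 0;0.37 -2.5 0 0;0.37 -2.5 0 0;0.37 -2.5 0 0;0.37 -2.5 0 0;0.37 -2.5 0 0;0.37 -2.5 0 0;0.37 -2.5 0 0;0.37 -2.5 0 0")

```text
t: 17.23
eef_pos: [0.4879, -0.0483, 0.1273]
tool_rot: [-0.0, -0.073, 0.997, 0.0]
contact_force: [-0.5, 0.4, -1.4]
gripper_width: 0.332
grasp_force: 83.8
```

```bash
python3 - <<'E'
from h import *
o=get_obs();print(o['t'],o['eef_pos'],o['contact_force'])
c=snap('scene');t=snap('top')
print([b for b in brass(c['img']) if 200<b[0][1]<300 and 250<b[0][0]<370],[b for b in brass(t['img']) if 220<b[0][0]<330])
s=np.array([.635,.050,.081]);u=np.array([.146,-.989,0])
for k in(c,t): print([proj(k,s+u*x).round(1).tolist() for x in (.07,.075,.08)])
cv2.imwrite('pics/s7.png',np.hstack([cv2.resize(c['img'][220:280,280:340],(400,400),interpolation=cv2.INTER_CUBIC),cv2.resize(t['img'][140:200,270:330],(400,400),interpolation=cv2.INTER_CUBIC)]))
E
```

```text
17.225 [ 0.48785635 -0.04826509  0.12729012] [-0.49948304  0.37711705 -1.37662333]
[([315.7, 252.1], [314, 251, 5, 3, 11])] [([297.4, 166.4], [297, 164, 2, 5, 8])]
[[321.3, 253.6], [320.5, 255.1], [319.8, 256.5]]
[[294.7, 164.0], [296.5, 163.7], [298.4, 163.4]]
```

View pics/s7.png

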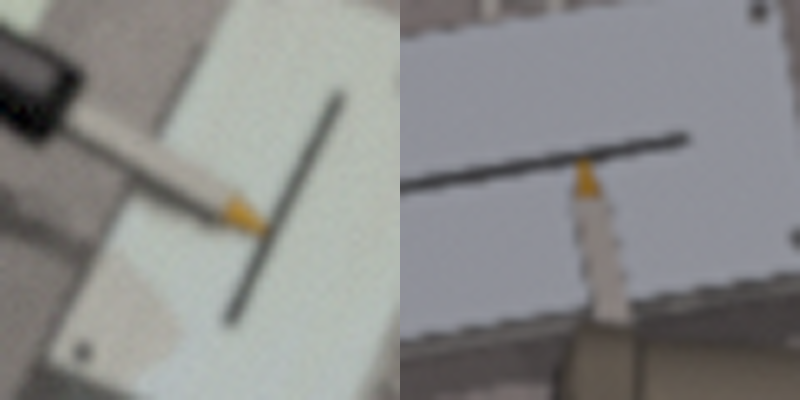

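The tip is at left (268,232) and right (583,160), about 1.5 mm short of the seam's centre line, with roughly 45 mm left to go. I'll trim x slightly and finish the scan.

>>> carry_out(rows="0.8 -2.5 0 0;0.8 -2.5 0 0;0.8 -2.5 0 0;0.4 -2.5 0 0;0.37 -2.5 0 0;0.37 -2.5 0 0;0.37 -2.5 0 0;0.37 -2.5 0 0;0.37 -2.5 0 0;0.37 -2.5 0 0")

```text
t: 18.58
eef_pos: [0.4929, -0.0732, 0.1273]
tool_rot: [-0.0, -0.073, 0.997, 0.0]
contact_force: [-0.4, 0.1, -1.6]
gripper_width: 0.331
grasp_force: 83.8
```

>>> carry_out(rows="0.37 -2.5 0 0;0.37 -2.5 0 0;0.37 -2.5 0 0;0.37 -2.5 0 0;0.37 -2.5 0 0;0.37 -2.5 0 0;0.37 -2.5 0 0;0.37 -2.5 0 0;0.37 -2.5 0 0;0 0 0 0")

```text
t: 19.82
eef_pos: [0.4962, -0.0958, 0.1273]
tool_rot: [-0.0, -0.073, 0.997, -0.0]
contact_force: [-0.6, -0.3, -1.6]
gripper_width: 0.331
grasp_force: 83.8
```

```bash
python3 - <<'E'
from h import *
o=get_obs();print(o['t'],o['eef_pos'],o['contact_force'],o['q'])
c=snap('scene');t=snap('top')
print([b for b in brass(c['img']) if 200<b[0][1]<300 and 250<b[0][0]<370],[b for b in brass(t['img']) if 220<b[0][0]<340])
s=np.array([.635,.050,.081]);u=np.array([.146,-.989,0])
for k in(c,t): print([proj(k,s+u*x).round(1).tolist() for x in (.075,.12,)])
# mat corners
for k in (c,t):
  h=cv2.cvtColor(k['img'],cv2.COLOR_BGR2HSV)
p=np.array([.4445,-.0465,.003]);print(proj(t,p),proj(c,p))
E
```

```text
19.825 [ 0.49620323 -0.09582989  0.12729649] [-0.63913401 -0.32022002 -1.6102216 ] [-0.15371344  0.34096929  0.2667963   2.06726787 -0.12979944  0.74877402
  1.91088998]
[([309.2, 266.8], [307, 265, 5, 4, 12])] [([315.1, 163.4], [314, 162, 3, 4, 9])]
[[320.5, 255.1], [314.0, 268.5]]
[[296.5, 163.7], [313.2, 160.9]]
[305.68363923 239.5230116 ] [257.0204684  238.55187187]
```

The tip has passed the seam's end (scene tip about (313.7,269.5), end (314.8,268.3)). Next is lifting, turning and moving over the mat.

>>> carry_out(rows="0 0 40 0;-5 13 10 -10.1;-5 13 0 -10.1;-5 13 0 -10.1;-6 13 0 -10.1;-6 14 0 -10.1;-6 14 0 -10.1;-6 14 0 -10.1;-6 14 0 -10.1;-6 14 0 -10.1")

```text
t: 21.18
eef_pos: [0.445, 0.027, 0.1774]
tool_rot: [-0.0, 0.661, 0.75, 0.0]
contact_force: [0.5, 0.2, -1.6]
gripper_width: 0.332
grasp_force: 83.7
```

```bash
python3 - <<'E'
from h import *
np.set_printoptions(precision=4,suppress=True)
o=get_obs();print(o['t'],o['eef_pos'],o['tool_rot'],o['contact_force'],o['q'])
c=snap('wrist','w8.png');t=snap('top','t8.png');s=snap('scene','s8.png')
for n,k in(('wrist',c),('top',t)):
  for r in outline_of(n,'mat')[:1]:
    m=r['pixels'].astype(np.uint8); print(n,r['confidence'],m.sum(),[atz(k,x,.003,n=='wrist')[:2].round(4).tolist() for x in cv2.boxPoints(cv2.minAreaRect(cv2.findNonZero(m)))])
b=[b for b in brass(s['img']) if 200<b[0][1]<300 and 150<b[0][0]<370],[b for b in brass(t['img']) if 220<b[0][0]<400]
print(b)
E
```

```text
21.175 [0.445  0.027  0.1774] [-0.      0.6614  0.75    0.0002] [ 0.4886  0.2399 -1.6216] [-0.6374  0.1719  0.4903  2.163  -0.1097  0.8294  0.0464]
wrist 0.96 10804 [[0.3814, -0.189], [0.3701, 0.0762], [0.478, 0.089], [0.5238, -0.1691]]
top 0.97 1650 [[0.4971, -0.0353], [0.5158, -0.1688], [0.4063, -0.183], [0.3878, -0.0503]]
([([245.4, 236.9], [244, 235, 4, 5, 14])], [([336.6, 230.9], [335, 230, 5, 3, 12])])
```

>>> carry_out(rows="0 0 -40 0;0 0 -45 0;0 0 -35 0;0 0 -10 0;0 0 0 0")

```text
t: 22.05
eef_pos: [0.4452, 0.0254, 0.0475]
tool_rot: [-0.0, 0.66, 0.752, -0.001]
contact_force: [-0.6, -0.3, 1.0]
gripper_width: 0.331
grasp_force: 84.0
```

>>> carry_out(rows="0 0 -2 0;0 0 -4 0;0 0 -4 0;0 0 -4 0;0 0 -4 0;0 0 -4 0;0 0 -4 0;0 0 -3 0;0 0 0 0", force=25)

```text
t: 23.18
eef_pos: [0.4456, 0.0272, 0.0186]
tool_rot: [-0.0, 0.659, 0.752, 0.001]
contact_force: [-2.8, 6.1, 12.8]
gripper_width: 0.331
grasp_force: 85.7
```

>>> carry_out(rows="0 0 0 0;0 0 0 0;0 0 0 0", claw=24, force=25)

```text
t: 23.55
eef_pos: [0.4456, 0.0272, 0.0186]
tool_rot: [-0.0, 0.659, 0.752, 0.001]
contact_force: [-2.3, 5.7, 11.7]
gripper_width: 0.333
grasp_force: 85.6
```

>>> carry_out(rows="0 0 -2 0;0 0 -2 0;0 0 0 0")

```text
t: 23.92
eef_pos: [0.4458, 0.028, 0.0146]
tool_rot: [-0.0, 0.659, 0.752, 0.001]
contact_force: [-1.6, 8.0, 10.6]
gripper_width: 0.33
grasp_force: 85.7
```

```bash
python3 - <<'E'
from h import *
np.set_printoptions(precision=4,suppress=True)
o=get_obs();print(o['t'],o['eef_pos'],o['contact_force'],o['grasp_force'],o['gripper_width'])
t=snap('top');s=snap('scene','s9.png')
B=([b for b in brass(s['img']) if 200<b[0][1]<300 and 150<b[0][0]<370],[b for b in brass(t['img']) if 220<b[0][0]<400])
print(B)
if B[0] and B[1]: print(tri([ray(s,B[0][0][0]),ray(t,B[1][0][0])]))
E
```

```text
23.925 [0.4458 0.028  0.0146] [-1.5536  8.0195 10.6289] 85.67402601242065 0.3302126105756027
([([246.2, 260.4], [245, 258, 4, 6, 14])], [([335.4, 230.5], [333, 230, 6, 3, 11])])
(array([ 0.4667, -0.1289,  0.0192]), [np.float64(0.5388043502127676), np.float64(0.5388043502127728)])
```

>>> carry_out(rows="0 0 -1 0;0 0 -1 0;0 0 0 0")

```text
t: 24.4
eef_pos: [0.4459, 0.0283, 0.0128]
tool_rot: [-0.0, 0.659, 0.752, 0.001]
contact_force: [-2.9, 9.1, 12.8]
gripper_width: 0.332
grasp_force: 86.2
```

>>> carry_out(rows="0 0 0 0;0 0 0 0;0 0 0 0", claw=31)

```text
t: 24.78
eef_pos: [0.4453, 0.0259, 0.0122]
tool_rot: [0.0, 0.66, 0.752, -0.0]
contact_force: [0.8, 0.2, -0.1]
gripper_width: 0.366
grasp_force: 0.4
```

>>> carry_out(rows="0 0 5 0;0 0 25 0;0 0 40 0;5 -40 20 0;6 -45 0 0;2 -13 0 0;0 0 0 0", claw=60, force=25)

```text
t: 25.65
eef_pos: [0.4578, -0.0722, 0.1022]
tool_rot: [-0.0, 0.66, 0.751, -0.0]
contact_force: [0.2, 0.0, -1.2]
gripper_width: 0.705
grasp_force: 0.0
```

```bash
python3 - <<'E'
from h import *
np.set_printoptions(precision=4,suppress=True)
o=get_obs();e=o['eef_pos'];print(o['t'],e,o['tool_rot'],o['contact_force'],o['gripper_width'])
w=snap('wrist','w10.png'); s=snap('scene','s10.png'); t=snap('top','t10.png')
im=w['img']; h=cv2.cvtColor(im,cv2.COLOR_BGR2HSV)
print('w brass',brass(im),[atz(w,b[0],.018,True) for b in brass(im)])
B=([b for b in brass(s['img']) if 200<b[0][1]<300 and 150<b[0][0]<370],[b for b in brass(t['img']) if 220<b[0][0]<400]);print(B)
if B[0] and B[1]: print(tri([ray(s,B[0][0][0]),ray(t,B[1][0][0])]))
for r in outline_of('wrist','wand')[:2]:
    m=r['pixels'].astype(np.uint8); print(r['confidence'],m.sum(),[(x.round(1),atz(w,x,.033,True)[:2].round(4).tolist()) for x in cv2.boxPoints(cv2.minAreaRect(cv2.findNonZero(m)))])
E
```

```text
25.65 [ 0.4578 -0.0722  0.1022] [-0.0002  0.6601  0.7511 -0.0002] [ 0.1621  0.0331 -1.2406] 0.7054774500587007
w brass [] []
([([246.1, 259.9], [245, 258, 4, 5, 14])], [])
0.96 8711 [(array([261.,  40.], dtype=float32), [0.4269, 0.0518]), (array([308.,  40.], dtype=float32), [0.4565, 0.0557]), (array([308., 298.], dtype=float32), [0.4839, -0.1282]), (array([261., 298.], dtype=float32), [0.4477, -0.1328])]
0.39 877 [(array([378., 399.], dtype=float32), [0.5796, -0.2512]), (array([391.6, 371.8], dtype=float32), [0.5803, -0.2087]), (array([424.4, 388.2], dtype=float32), [0.6292, -0.2367]), (array([410.8, 415.4], dtype=float32), [0.6326, -0.2862])]
```

```bash
python3 - <<'E'
from h import *
np.set_printoptions(precision=4,suppress=True)
w=snap('wrist'); g=cv2.cvtColor(w['img'],cv2.COLOR_BGR2GRAY)
m=(outline_of('wrist','wand')[0]['pixels'])
for r in list(range(36,48,2))+[80,120]+list(range(160,200,3))+list(range(205,300,8)):
    x=np.nonzero(m[r])[0]
    if len(x): z=.033 if len(x)>27 else .025; print(r,x[0],x[-1],len(x),atz(w,((x[0]+x[-1])/2,r),z,True)[:2], int(g[r,(x[0]+x[-1])//2]))
E
```

```text
42 283 292 10 [0.4433 0.0561] 215
44 263 303 41 [0.4407 0.0527] 61
46 261 305 45 [0.4409 0.0514] 29
80 261 307 47 [0.4445 0.0291] 35
120 262 306 45 [0.448  0.0033] 33
160 262 306 45 [ 0.4515 -0.0228] 122
163 262 306 45 [ 0.4517 -0.0248] 120
166 262 306 45 [ 0.452  -0.0268] 123
169 261 306 46 [ 0.452  -0.0289] 121
172 261 306 46 [ 0.4522 -0.0309] 121
175 261 306 46 [ 0.4525 -0.0329] 58
178 261 306 46 [ 0.4528 -0.0349] 28
181 261 306 46 [ 0.453 -0.037] 27
184 261 306 46 [ 0.4533 -0.039 ] 28
187 262 305 44 [ 0.4536 -0.0411] 28
190 263 304 42 [ 0.4539 -0.0432] 21
193 273 293 21 [ 0.4541 -0.0474] 185
196 274 293 20 [ 0.4548 -0.0496] 189
199 274 293 20 [ 0.455  -0.0517] 188
205 273 293 21 [ 0.4553 -0.0562] 187
213 274 293 20 [ 0.4564 -0.062 ] 129
221 275 293 19 [ 0.4576 -0.068 ] 128
229 275 293 19 [ 0.4584 -0.0742] 128
237 275 294 20 [ 0.4596 -0.0804] 129
245 275 294 20 [ 0.4605 -0.0868] 165
253 275 293 19 [ 0.461  -0.0933] 177
261 274 293 20 [ 0.4616 -0.1001] 176
269 274 293 20 [ 0.4625 -0.107 ] 176
277 274 292 19 [ 0.463  -0.1141] 178
285 277 291 15 [ 0.4648 -0.1212] 141
293 279 289 11 [ 0.4658 -0.1287] 148
```

>>> carry_out(rows="0 0 -40 0;0 0 -35 0;0 0 -15 0;0 0 -5 0;0 0 0 0")

```text
t: 26.58
eef_pos: [0.4586, -0.0716, 0.0078]
tool_rot: [0.0, 0.659, 0.752, 0.0]
contact_force: [0.2, 0.0, -0.1]
gripper_width: 0.698
grasp_force: 0.0
```

>>> carry_out(rows="0 0 0 0;0 0 0 0;0 0 0 0;0 0 0 0;0 0 0 0", claw=6, force=20)

```text
t: 27.2
eef_pos: [0.4586, -0.0716, 0.0078]
tool_rot: [0.0, 0.659, 0.752, 0.0]
contact_force: [-0.2, -0.3, 6.6]
gripper_width: 0.158
grasp_force: 25.7
```

>>> carry_out(rows="0 1 7 0;0 2 7 0;0 2 7 0;-1 2 7 0;0 3 7 0;-1 3 7 0;0 0 0 0;0 0 0 0")

```text
t: 28.2
eef_pos: [0.4561, -0.0586, 0.0493]
tool_rot: [-0.0, 0.659, 0.752, -0.0]
contact_force: [-1.1, -0.2, -2.3]
gripper_width: 0.161
grasp_force: 24.6
```

```bash
python3 - <<'E'
from h import *
np.set_printoptions(precision=4,suppress=True)
o=get_obs();e=o['eef_pos'];print(o['t'],e,o['contact_force'],o['torque'],o['gripper_width'],o['grasp_force'])
s=snap('scene','s11.png'); t=snap('top','t11.png'); w=snap('wrist','w11.png')
B=([b for b in brass(s['img']) if 180<b[0][1]<300 and 150<b[0][0]<370],[b for b in brass(t['img']) if 220<b[0][0]<400]);print(B)
f=np.array([.13,-.99,0]); f/=np.linalg.norm(f)
for th in (0,10,15,20,25):
  a=np.radians(th); d=np.cos(a)*f+np.array([0,0,np.sin(a)]); n=-np.sin(a)*f+[0,0,np.cos(a)]
  ax=e+[0,0,.019]-n*.008
  print(th,[proj(k,ax+d*.058).round(1).tolist() for k in(s,t)],'tail edge z',(ax-d*.126-n*.015)[2],'wrist tail',proj(w,ax-d*.126+n*.015,True).round(1),proj(w,ax-d*.126-n*.015,True).round(1))
g=cv2.cvtColor(w['img'],cv2.COLOR_BGR2GRAY); print(g[0:140:3,284].tolist())
E
```

```text
28.2 [ 0.4561 -0.0586  0.0493] [-1.0567 -0.1638 -2.308 ] [-0.0748 -0.0472  0.0037] 0.1607957190754969 24.61951732635498
([([247.1, 249.6], [245, 247, 5, 6, 21])], [])
0 [[247.4, 249.9], [332.5, 231.5]] tail edge z 0.045260277147023846 wrist tail [285.9  -8.8] [285.2  13.3]
10 [[247.1, 248.3], [333.1, 231.4]] tail edge z 0.02373002844170984 wrist tail [285.4   9.8] [284.8  35.5]
15 [[247.1, 247.4], [333.1, 231.4]] tail edge z 0.01343278345945766 wrist tail [285.2  20. ] [284.7  47.1]
20 [[247.2, 246.3], [333.0, 231.4]] tail edge z 0.0035528088099136927 wrist tail [285.   30.7] [284.6  58.9]
25 [[247.3, 245.1], [332.7, 231.4]] tail edge z -0.005834702934147229 wrist tail [284.8  41.8] [284.5  71. ]
[37, 37, 34, 34, 37, 35, 36, 35, 36, 35, 33, 33, 31, 35, 35, 34, 35, 34, 34, 32, 34, 35, 34, 31, 32, 31, 31, 33, 31, 31, 33, 31, 33, 31, 32, 33, 31, 31, 30, 32, 28, 33, 29, 30, 31, 29, 31]
```

The wand is still level, because the pads hold it too firmly for it to sag. I'll lower it back onto the mat and ease the grip so that it can pivot.

>>> carry_out(rows="0 -3 -8 0;1 -3 -9 0;0 -2 -8 0;1 -2 -7 0;0 -2 -5 0;0 -1 -4 0;0 0 -1 0;0 0 0 0")

```text
t: 29.35
eef_pos: [0.4582, -0.0718, 0.0078]
tool_rot: [-0.0, 0.659, 0.752, 0.0]
contact_force: [-2.3, -0.3, 4.7]
gripper_width: 0.158
grasp_force: 25.6
```

>>> carry_out(rows="0 0 0 0;0 0 0 0", claw=13.9)

```text
t: 29.6
eef_pos: [0.4582, -0.0718, 0.0075]
tool_rot: [0.0, 0.659, 0.752, 0.0]
contact_force: [-1.9, -1.1, 5.1]
gripper_width: 0.162
grasp_force: 4.0
```

>>> carry_out(rows="0 1 6 0;0 2 6 0;0 2 6 0;-1 2 6 0;0 2 6 0;0 2 6 0;-1 2 6 0;0 0 0 0")

```text
t: 30.6
eef_pos: [0.4563, -0.0583, 0.0497]
tool_rot: [0.0, 0.659, 0.752, 0.0]
contact_force: [0.0, 0.4, -1.1]
gripper_width: 0.166
grasp_force: 3.3
```

```bash
cat > tilt.py <<'E'
from h import *
np.set_printoptions(precision=4,suppress=True)
o=get_obs();e=o['eef_pos'];print(o['t'],e,o['contact_force'],o['torque'],o['gripper_width'],o['grasp_force'])
s=snap('scene','s12.png'); t=snap('top','t12.png')
B=([b for b in brass(s['img']) if 180<b[0][1]<300 and 150<b[0][0]<370],[b for b in brass(t['img']) if 220<b[0][0]<400]);print(B)
f=np.array([.13,-.99,0]); f/=np.linalg.norm(f)
for th in (0,10,15,20,25):
  a=np.radians(th); d=np.cos(a)*f+np.array([0,0,np.sin(a)]); n=-np.sin(a)*f+[0,0,np.cos(a)]
  ax=e+[0,0,.019]-n*.008
  print(th,[proj(k,ax+d*.058).round(1).tolist() for k in(s,t)],'tail edge z',(ax-d*.126-n*.015)[2])
E
python3 tilt.py
```

```text
30.6 [ 0.4563 -0.0583  0.0497] [ 0.0423  0.4374 -1.0924] [0.0698 0.0639 0.0062] 0.16624336438664655 3.2963037863373756
([([247.5, 245.3], [245, 243, 6, 6, 21])], [])
0 [[247.5, 249.8], [332.4, 231.5]] tail edge z 0.045725005794866165
10 [[247.2, 248.3], [333.0, 231.3]] tail edge z 0.024194757089552158
15 [[247.2, 247.3], [333.1, 231.3]] tail edge z 0.013897512107299979
20 [[247.3, 246.2], [332.9, 231.3]] tail edge z 0.004017537457756012
25 [[247.4, 245.0], [332.7, 231.4]] tail edge z -0.00536997428630491
```

>>> carry_out(rows="0 0 0 0;0 0 0 0;0 0 0 0;0 0 10 0;0 0 30 0;0 0 40 0;0 0 20 0;0 0 0 0", claw=4, force=40)

```text
t: 31.7
eef_pos: [0.4571, -0.0586, 0.1507]
tool_rot: [0.001, 0.659, 0.752, 0.001]
contact_force: [0.2, 0.3, -2.2]
gripper_width: 0.153
grasp_force: 40.8
```

```bash
python3 tilt.py; python3 - <<'E'
from h import *
np.set_printoptions(precision=4,suppress=True)
t=snap('top'); R=lambda x,y:(360+x/6,150+y/6)
for n,p,z in [('footLT',(475,85),.006),('footLB',(452,488),.006),('footRB',(643,495),.006),('footRT',(665,90),.006),('stopL',(530,465),.075),('stopR',(640,473),.075),('barL',(548,395),.0606),('barR',(628,395),.0606),('forkL',(548,178),.128),('forkR',(628,178),.128)]:
  print(n,atz(t,R(*p),z))
w=cv2.imread('pics/w10.png')
for yaw in (-4,-6,-8):
  a=np.radians(yaw); S=np.array([.5195,-.2911,.085]); M=np.array([[np.cos(a),-np.sin(a),0],[np.sin(a),np.cos(a),0],[0,0,1]])
  print(yaw,'bar',S+M@[-.023,0,-.0244],'fork',S+M@[.100,0,.047],'stop',S+M@[-.0489,0,-.0178])
E
```

```text
31.7 [ 0.4571 -0.0586  0.1507] [ 0.2312  0.2819 -2.1576] [-0.0901  0.0501  0.0685] 0.15312639636300027 40.7530277967453
([([245.8, 226.9], [244, 225, 5, 5, 18])], [])
0 [[245.7, 232.0], [336.8, 230.2]] tail edge z 0.14673972815645497
10 [[245.4, 230.2], [337.5, 230.1]] tail edge z 0.12520947945114094
15 [[245.3, 229.1], [337.5, 230.0]] tail edge z 0.11491223446888878
20 [[245.4, 227.9], [337.4, 230.0]] tail edge z 0.10503225981934482
25 [[245.5, 226.5], [337.1, 230.1]] tail edge z 0.09564474807528389
footLT [ 0.647  -0.4297  0.006 ]
footLB [ 0.4579 -0.4093  0.006 ]
footRB [ 0.4524 -0.4982  0.006 ]
footRT [ 0.6424 -0.5192  0.006 ]
stopL [ 0.4661 -0.4222  0.075 ]
stopR [ 0.4614 -0.4707  0.075 ]
barL [ 0.4976 -0.437   0.0606]
barR [ 0.4966 -0.4729  0.0606]
forkL [ 0.5871 -0.4179  0.128 ]
forkR [ 0.5862 -0.4521  0.128 ]
-4 bar [ 0.4966 -0.2895  0.0606] fork [ 0.6193 -0.2981  0.132 ] stop [ 0.4707 -0.2877  0.0672]
-6 bar [ 0.4966 -0.2887  0.0606] fork [ 0.619  -0.3016  0.132 ] stop [ 0.4709 -0.286   0.0672]
-8 bar [ 0.4967 -0.2879  0.0606] fork [ 0.6185 -0.305   0.132 ] stop [ 0.4711 -0.2843  0.0672]
```

>>> carry_out(rows="9 -18 8 8.4;9 -18 8 8.4;9 -18 8 8.4;9 -18 8 8.4;8 -18 8 8.4;0 0 0 0;0 0 0 0")

```text
t: 32.72
eef_pos: [0.4992, -0.1478, 0.1881]
tool_rot: [-0.001, 0.347, 0.938, -0.0]
contact_force: [0.6, 0.1, -2.4]
gripper_width: 0.153
grasp_force: 40.8
```

```bash
python3 - <<'E'
from h import *
np.set_printoptions(precision=4,suppress=True)
o=get_obs();print(o['t'],o['eef_pos'],o['tool_rot'],o['contact_force'])
w=snap('wrist','w13.png'); np.save('w13.npy',np.array([w['cx'],w['cy'],w['fov_y']])); np.save('w13m.npy',w['world_to_cam'])
for p in ([.5195,-.2911,.085],[.45,-.29,0],[.65,-.31,0],[.62,-.30,.13]): print(proj(w,p,True))
cv2.imwrite('pics/big13.png',cv2.resize(w['img'],(800,600),interpolation=cv2.INTER_CUBIC))
for q in('cradle_seat','cradle_tip','cradle'): print(q,[(r['centre'],round(r['confidence'],2)) for r in place_of('wrist',q)])
E
```

```text
32.725 [ 0.4992 -0.1478  0.1881] [-0.0013  0.3472  0.9378 -0.0001] [ 0.6035  0.1099 -2.4036]
[184.4065 318.9113]
[161.708  234.4718]
[264.2521 347.7078]
[245.4931 410.8802]
cradle_seat []
cradle_tip [([200.3, 282.0], 0.4)]
cradle [([206.6, 281.2], 0.64)]
```

View pics/big13.png

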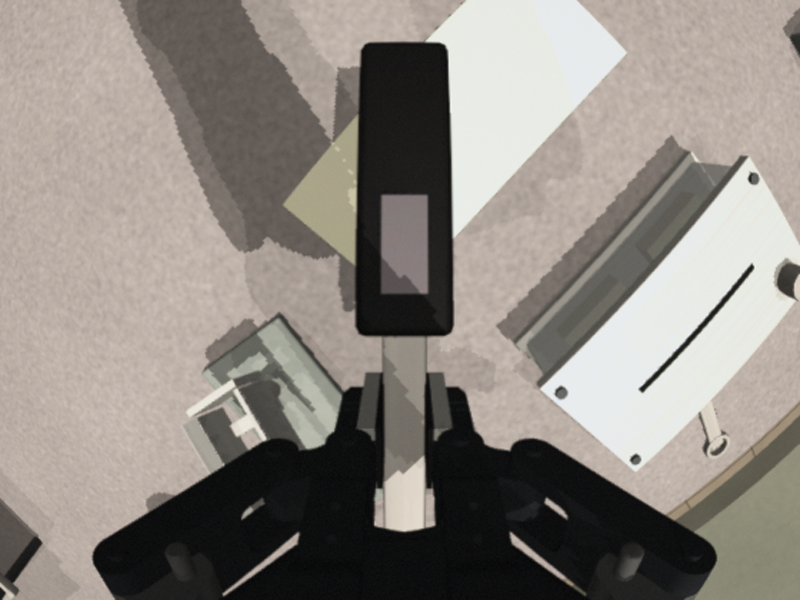

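The wrist picture shows:
- the handle and neck held straight in the pads
- the cradle at lower left, with foot corners at (281,316) and (204,370)
- the tail stop's top edge running (188,412) to (236,382)
- the support bar near (243,427)

```bash
python3 - <<'E'
from h import *
np.set_printoptions(precision=4,suppress=True)
w=snap('wrist'); t=snap('top'); Z=lambda p,z:atz(w,(p[0]*.7,p[1]*.7),z,True)
for n,p,z in [('footL rear',(281,316),.006),('footL fwd',(345,388),.006),('footR rear',(204,370),.006),('stopL',(236,382),.075),('stopR',(188,412),.075),('bar',(243,427),.0606)]: print(n,Z(p,z))
R=lambda x,y:(360+(x-350)/6,150+y/6)
print('top')
P={}
for n,p,z in [('footLT',(475,85),.006),('footLB',(452,488),.006),('footRB',(643,495),.006),('footRT',(665,90),.006),('stopL',(530,465),.075),('stopR',(640,473),.075),('barL',(548,395),.0606),('barR',(628,395),.0606),('forkL',(548,178),.128),('forkR',(628,178),.128)]:
  print(n,atz(t,R(*p),z))
# two-view of stop ends and bar
for n,a,b in [('stopL',(236,382),(530,465)),('stopR',(188,412),(640,473)),('bar',(243,427),(588,395))]:
  print(n,tri([ray(w,(a[0]*.7,a[1]*.7),True),ray(t,R(*b))]))
E
```

```text
footL rear [ 0.4669 -0.2431  0.006 ]
footL fwd [ 0.544  -0.2475  0.006 ]
footR rear [ 0.4562 -0.3307  0.006 ]
stopL [ 0.4722 -0.2689  0.075 ]
stopR [ 0.4651 -0.3176  0.075 ]
bar [ 0.5022 -0.3038  0.0606]
top
footLT [ 0.6511 -0.2647  0.006 ]
footLB [ 0.4621 -0.2462  0.006 ]
footRB [ 0.4566 -0.335   0.006 ]
footRT [ 0.6465 -0.3541  0.006 ]
stopL [ 0.4701 -0.2674  0.075 ]
stopR [ 0.4653 -0.3158  0.075 ]
barL [ 0.5016 -0.28    0.0606]
barR [ 0.5007 -0.3159  0.0606]
forkL [ 0.5908 -0.2683  0.128 ]
forkR [ 0.59   -0.3025  0.128 ]
stopL (array([ 0.4708, -0.2662,  0.0793]), [np.float64(0.8285345251531696), np.float64(0.8285345251531099)])
stopR (array([ 0.465 , -0.3151,  0.0778]), [np.float64(0.26279239205776983), np.float64(0.2627923920578028)])
bar (array([ 0.5001, -0.2955,  0.071 ]), [np.float64(0.48679492630255816), np.float64(0.4867949263026729)])
```

>>> carry_out(rows="16 -30 0 7;17 -31 0 7;17 -31 0 7;17 -31 0 7;16 -31 0 6.8;0 0 0 0;0 0 0 0")

```text
t: 33.9
eef_pos: [0.5829, -0.3016, 0.1888]
tool_rot: [-0.0, 0.05, 0.999, 0.001]
contact_force: [-0.4, 0.9, -1.2]
gripper_width: 0.15
grasp_force: 40.7
```

```bash
python3 - <<'E'
from h import *
np.set_printoptions(precision=4,suppress=True)
o=get_obs();e=o['eef_pos'];print(o['t'],e,o['tool_rot'],o['contact_force'])
s=snap('scene','s14.png'); t=snap('top','t14.png'); w=snap('wrist','w14.png')
B=([b for b in brass(s['img'])],[b for b in brass(t['img'])]);print(B)
f=np.array([.995,-.101,0])
for th in (15,18,20,22,25):
  a=np.radians(th); d=np.cos(a)*f+np.array([0,0,np.sin(a)]); ax=e+[0,0,.0102]
  print(th,[(proj(k,ax+d*.057).round(1).tolist(),proj(k,ax+d*.069).round(1).tolist()) for k in(s,t)], 'tail top w',proj(w,ax-d*.126+(np.array([0,0,1])*np.cos(a)-f*np.sin(a))*.015,True).round(1))
g=cv2.cvtColor(w['img'],cv2.COLOR_BGR2GRAY); print(g[0:60:2,283].tolist())
for r in outline_of('wrist','wand')[:1]:
  m=r['pixels']; 
  for k in (40,80,150,200,230,250,300,340): x=np.nonzero(m[k])[0]; print(k,x[0] if len(x) else 0,x[-1] if len(x) else 0)
  print('rows',np.nonzero(m.any(1))[0][[0,-1]])
E
```

```text
33.9 [ 0.5829 -0.3016  0.1888] [-0.0005  0.0501  0.9987  0.0005] [-0.3561  0.9043 -1.1721]
([([246.8, 100.9], [245, 100, 4, 3, 10]), ([255.0, 318.4], [252, 316, 7, 6, 28])], [([416.8, 154.4], [415, 150, 5, 9, 29]), ([149.7, 372.5], [147, 370, 6, 7, 31])])
15 [([256.1, 319.6], [260.0, 322.3]), ([416.7, 155.1], [417.3, 150.1])] tail top w [280.7  17.3]
18 [([255.8, 318.9], [259.6, 321.5]), ([417.0, 155.2], [417.7, 150.2])] tail top w [280.7  23. ]
20 [([255.6, 318.4], [259.3, 320.9]), ([417.2, 155.4], [417.9, 150.4])] tail top w [280.8  26.9]
22 [([255.3, 317.9], [259.0, 320.4]), ([417.4, 155.5], [418.2, 150.5])] tail top w [280.8  30.9]
25 [([254.8, 317.2], [258.4, 319.4]), ([417.7, 155.8], [418.6, 150.9])] tail top w [280.8  37. ]
[111, 111, 113, 115, 123, 123, 122, 118, 118, 117, 115, 120, 122, 127, 121, 25, 10, 14, 11, 12, 15, 11, 12, 14, 16, 13, 17, 15, 12, 12]
40 253 313
80 251 314
150 250 316
200 249 315
230 250 316
250 267 298
300 270 296
340 269 297
rows [ 30 371]
```

>>> carry_out(rows="0 0 -20 0;0 0 -19 0;2 0 -6 0;2 0 -6 0;2 -1 -6 0;2 0 -6 0;3 0 -6 0;0 0 0 0")

```text
t: 35.1
eef_pos: [0.5942, -0.3033, 0.1197]
tool_rot: [-0.0, 0.049, 0.999, 0.0]
contact_force: [0.5, -0.6, -1.2]
gripper_width: 0.151
grasp_force: 40.7
```

>>> carry_out(rows="1 0 -3 0;1 0 -3 0;0 0 0 0")

```text
t: 35.48
eef_pos: [0.5961, -0.3034, 0.114]
tool_rot: [-0.0, 0.05, 0.999, 0.0]
contact_force: [-0.6, 0.5, -2.0]
gripper_width: 0.152
grasp_force: 40.7
```

>>> carry_out(rows="1 0 -2 0;0 0 -2 0;0 0 0 0")

```text
t: 35.85
eef_pos: [0.597, -0.3035, 0.1101]
tool_rot: [-0.0, 0.05, 0.999, 0.0]
contact_force: [0.1, 0.0, -2.5]
gripper_width: 0.155
grasp_force: 40.7
```

>>> carry_out(rows="1 0 -2 0;0 0 -2 0;0 0 0 0")

```text
t: 36.22
eef_pos: [0.5981, -0.3035, 0.106]
tool_rot: [-0.0, 0.05, 0.999, 0.0]
contact_force: [0.1, 0.6, -1.9]
gripper_width: 0.152
grasp_force: 40.7
```

>>> carry_out(rows="0 0 -1 0;0 0 -1 0;0 0 0 0")

```text
t: 36.6
eef_pos: [0.5981, -0.3036, 0.1042]
tool_rot: [-0.0, 0.05, 0.999, 0.0]
contact_force: [0.6, 0.4, -3.0]
gripper_width: 0.154
grasp_force: 40.7
```

>>> carry_out(rows="0 0 -1 0;0 0 -1 0;0 0 0 0")

```text
t: 36.98
eef_pos: [0.5983, -0.3037, 0.1033]
tool_rot: [0.0, 0.05, 0.999, 0.0]
contact_force: [-2.0, 1.5, 5.2]
gripper_width: 0.151
grasp_force: 41.8
```

```bash
python3 - <<'E'
from h import *
np.set_printoptions(precision=4,suppress=True)
o=get_obs();e=o['eef_pos'];print(o['t'],e,o['contact_force'],o['torque'])
s=snap('scene','s15.png'); t=snap('top','t15.png')
for n,k in(('scene',s),('top',t)):
  print([b for b in brass(k['img']) if b[0][0]>200 or n=='top'],[(q,[(r['centre'],round(r['confidence'],2)) for r in place_of(n,q)[:2]]) for q in ('wand_tip','cradle_tip','cradle_seat','wand')])
f=np.array([.995,-.101,0])
for th in (18,20,22,25):
  a=np.radians(th); d=np.cos(a)*f+np.array([0,0,np.sin(a)]); ax=e+[0,0,.0102]
  print(th,[(proj(k,ax+d*.057).round(1).tolist(),proj(k,ax+d*.069).round(1).tolist()) for k in(s,t)])
E
```

```text
36.975 [ 0.5983 -0.3037  0.1033] [-1.9745  1.5358  5.2394] [0.314  0.3132 0.0349]
[([246.8, 100.9], [245, 100, 4, 3, 10]), ([261.0, 334.7], [258, 332, 7, 6, 27])] [('wand_tip', [([263.7, 338.9], 0.95), ([242.8, 98.1], 0.88)]), ('cradle_tip', []), ('cradle_seat', [([222.5, 309.3], 0.94)]), ('wand', [([292.6, 116.8], 0.84), ([222.6, 309.3], 0.68)])]
[([408.0, 154.7], [406, 151, 5, 8, 23]), ([149.7, 372.5], [147, 370, 6, 7, 31])] [('wand_tip', [([150.9, 376.4], 0.8), ([410.7, 150.2], 0.75)]), ('cradle_tip', [([407.3, 152.7], 0.64), ([268.6, 165.1], 0.59)]), ('cradle_seat', [([291.1, 172.3], 0.7)]), ('wand', [([399.8, 206.1], 0.79), ([149.0, 303.6], 0.61)])]
18 [([261.9, 335.3], [265.5, 337.9]), ([408.1, 155.3], [408.8, 150.7])]
20 [([261.7, 334.9], [265.3, 337.4]), ([408.3, 155.4], [409.0, 150.8])]
22 [([261.4, 334.4], [265.0, 336.8]), ([408.5, 155.6], [409.2, 151.0])]
25 [([261.0, 333.8], [264.5, 336.0]), ([408.7, 155.9], [409.5, 151.3])]
```

>>> carry_out(rows="0 0 0.7 0;-2 0.2 -0.7 0;-2 0.2 -0.7 0;0 0 0 0")

```text
t: 37.98
eef_pos: [0.5944, -0.3034, 0.1019]
tool_rot: [0.0, 0.05, 0.999, -0.0]
contact_force: [0.3, 0.5, 4.2]
gripper_width: 0.149
grasp_force: 41.6
```

>>> carry_out(rows="-1 0.1 -0.3 0;-1 0.1 -0.3 0;0 0 0 0")

```text
t: 38.35
eef_pos: [0.5922, -0.3031, 0.1011]
tool_rot: [0.0, 0.05, 0.999, -0.0]
contact_force: [1.9, 0.6, 4.4]
gripper_width: 0.153
grasp_force: 41.6
```

>>> carry_out(rows="-1 0.1 -0.3 0;-1 0.1 -0.3 0;0 0 0 0")

```text
t: 38.72
eef_pos: [0.5921, -0.3031, 0.1011]
tool_rot: [0.002, 0.049, 0.999, -0.001]
contact_force: [5.3, -1.8, 3.7]
gripper_width: 0.153
grasp_force: 41.4
```

>>> carry_out(rows="-1 0.1 -0.3 0;-1 0.1 -0.3 0;0 0 0 0")

```text
t: 39.1
eef_pos: [0.5921, -0.3029, 0.1011]
tool_rot: [0.004, 0.049, 0.999, -0.001]
contact_force: [10.1, -2.1, 2.8]
gripper_width: 0.147
grasp_force: 41.3
```

>>> carry_out(rows="1.5 -0.2 0.3 0;1.7 -0.2 0.3 0;0 0 0 0")

```text
t: 39.48
eef_pos: [0.5921, -0.3029, 0.101]
tool_rot: [0.001, 0.049, 0.999, -0.0]
contact_force: [1.9, 1.0, 7.3]
gripper_width: 0.15
grasp_force: 41.9
```

>>> carry_out(rows="0 0 0 0;0 0 0 0;0 0 0 0", claw=13.8)

```text
t: 39.85
eef_pos: [0.592, -0.3029, 0.1009]
tool_rot: [0.001, 0.049, 0.999, -0.0]
contact_force: [2.8, 0.1, 6.1]
gripper_width: 0.158
grasp_force: 7.6
```

```bash
cat > chk.py <<'E'
from h import *
np.set_printoptions(precision=4,suppress=True)
o=get_obs();e=o['eef_pos'];print(o['t'],e,o['contact_force'],o['torque'],o['grasp_force'])
s=snap('scene'); t=snap('top')
for n,k in(('scene',s),('top',t)):
  print([b for b in brass(k['img']) if b[0][1]>120 and b[0][0]>200],[(r['centre'],round(r['confidence'],2)) for r in place_of(n,'wand_tip')[:2]])
S=np.array([.5215,-.2961,.085]); f=np.array([.995,-.101,0])
for th in (18,19,20,21,22):
  a=np.radians(th); d=np.cos(a)*f+np.array([0,0,np.sin(a)])
  print(th,[(proj(k,S+d*.133).round(1).tolist(),proj(k,S+d*.145).round(1).tolist()) for k in(s,t)])
E
python3 chk.py
```

```text
39.85 [ 0.592  -0.3029  0.1009] [2.8323 0.1408 6.1384] [-0.0249 -0.7215 -0.0262] 7.550311982631683
[([259.2, 333.6], [256, 331, 7, 6, 26])] [([240.0, 98.8], 0.91), ([261.0, 335.3], 0.83)]
[([407.8, 157.1], [406, 154, 4, 7, 24])] [([150.8, 376.3], 0.86), ([409.1, 150.4], 0.72)]
18 [([260.4, 334.7], [263.9, 337.3]), ([407.6, 157.6], [408.2, 152.9])]
19 [([260.1, 334.2], [263.7, 336.7]), ([407.8, 157.7], [408.5, 153.1])]
20 [([259.8, 333.7], [263.4, 336.2]), ([408.0, 157.9], [408.7, 153.2])]
21 [([259.5, 333.2], [263.1, 335.7]), ([408.2, 158.0], [408.9, 153.4])]
22 [([259.2, 332.7], [262.7, 335.1]), ([408.4, 158.2], [409.1, 153.6])]
```

>>> carry_out(rows="0 0 0.5 0;0 0 0 0", claw=14)

```text
t: 40.3
eef_pos: [0.59, -0.3027, 0.1]
tool_rot: [-0.001, 0.05, 0.999, 0.0]
contact_force: [-0.8, -0.5, 1.0]
gripper_width: 0.158
grasp_force: 0.6
```

>>> carry_out(rows="0 0 0 0;0 0 0 0", claw=14.6)

```text
t: 40.55
eef_pos: [0.5908, -0.3027, 0.1004]
tool_rot: [-0.001, 0.05, 0.999, 0.0]
contact_force: [0.1, 0.1, 1.2]
gripper_width: 0.176
grasp_force: 0.0
```

```bash
python3 chk.py|head -3
```

```text
40.55 [ 0.5908 -0.3027  0.1004] [0.1239 0.1214 1.1512] [-0.009  -0.0122 -0.0467] 0.0
[([259.0, 333.5], [256, 331, 7, 6, 28])] [([244.2, 101.5], 0.9), ([260.4, 332.9], 0.87)]
[([407.8, 157.1], [406, 154, 4, 7, 24])] [([148.6, 375.7], 0.96), ([409.5, 154.8], 0.71)]
```

>>> carry_out(rows="0 0 0 0;0 0 0 0;0 0 0 0", claw=40)

```text
t: 41.12
eef_pos: [0.5914, -0.303, 0.1009]
tool_rot: [-0.0, 0.05, 0.999, 0.0]
contact_force: [-0.0, 0.7, -0.4]
gripper_width: 0.467
grasp_force: 0.0
```

>>> carry_out(rows="0 0 5 0;0 0 20 0;0 0 40 0;0 0 40 0;-30 20 30 0;-40 30 20 0;-40 40 0 0;-40 40 0 0;0 0 0 0")

```text
t: 42.25
eef_pos: [0.4388, -0.1706, 0.2571]
tool_rot: [0.0, 0.048, 0.999, 0.001]
contact_force: [0.5, 0.7, 0.4]
gripper_width: 0.47
grasp_force: 0.0
```

```bash
python3 chk.py; python3 - <<'E'
from h import *
np.set_printoptions(precision=4,suppress=True)
w=snap('wrist','w16.png'); im=w['img']
print('brass w',[(b[0],atz(w,b[0],.1305,True)) for b in brass(im)])
for n in('wrist','top'):
  k=w if n=='wrist' else snap('top')
  for q,z in (('wand',.085),('cradle_seat',.085),('cradle_tip',.135)): print(n,q,[(r['centre'],round(r['confidence'],2),atz(k,r['centre'],z,n=='wrist')) for r in place_of(n,q)[:2]])
E
```

```text
42.25 [ 0.4388 -0.1706  0.2571] [0.5266 0.683  0.4313] [-0.0137  0.0073 -0.0162] 0.0
[([259.3, 333.4], [256, 331, 8, 6, 32])] [([260.9, 337.9], 0.81), ([240.1, 99.2], 0.61)]
[([407.7, 157.0], [406, 154, 4, 7, 21])] [([151.5, 374.3], 0.85), ([410.0, 149.1], 0.57)]
18 [([260.4, 334.7], [263.9, 337.3]), ([407.6, 157.6], [408.2, 152.9])]
19 [([260.1, 334.2], [263.7, 336.7]), ([407.8, 157.7], [408.5, 153.1])]
20 [([259.8, 333.7], [263.4, 336.2]), ([408.0, 157.9], [408.7, 153.2])]
21 [([259.5, 333.2], [263.1, 335.7]), ([408.2, 158.0], [408.9, 153.4])]
22 [([259.2, 332.7], [262.7, 335.1]), ([408.4, 158.2], [409.1, 153.6])]
brass w [([189.2, 375.4], array([ 0.6493, -0.3092,  0.1305]))]
wrist wand [([184.0, 269.8], 0.64, array([ 0.5239, -0.2944,  0.085 ]))]
wrist cradle_seat [([182.4, 269.8], 0.59, array([ 0.5237, -0.2963,  0.085 ]))]
wrist cradle_tip []
top wand [([401.8, 208.6], 0.93, array([ 0.5189, -0.2984,  0.085 ])), ([145.1, 306.3], 0.76, array([0.2824, 0.3783, 0.085 ]))]
top cradle_seat []
top cradle_tip [([407.6, 150.0], 0.76, array([ 0.6654, -0.3074,  0.135 ]))]
```

```bash
python3 - <<'E'
from h import *
w=snap('wrist'); g=cv2.cvtColor(w['img'],cv2.COLOR_BGR2GRAY)
S=np.array([.5215,-.2961,.085]); f=np.array([.995,-.101,0]);a=np.radians(20); d=np.cos(a)*f+np.array([0,0,np.sin(a)]); n=-np.sin(a)*f+np.array([0,0,np.cos(a)])
l=np.array([.101,.995,0])
for h,y in((.012,0),(.015,0),(.015,.008),(.015,-.008)):
  print(h,y,[(x,int(g[int(round(p[1])),int(round(p[0]))])) for x in range(-62,-38,2) for p in [proj(w,S+d*x/1000+n*h+l*y,True)]])
for x in (-40,-20,0,20,100):
  h=.015 if x<50 else .007
  print(x,[(y,int(g[int(round(p[1])),int(round(p[0]))])) for y in range(-28,30,3) for p in [proj(w,S+d*x/1000+n*h+l*y/1000,True)]])
print(get_obs()['t'])
E
```

```text
0.012 0 [(-62, 92), (-60, 78), (-58, 77), (-56, 164), (-54, 202), (-52, 206), (-50, 60), (-48, 16), (-46, 20), (-44, 23), (-42, 19), (-40, 24)]
0.015 0 [(-62, 92), (-60, 78), (-58, 77), (-56, 164), (-54, 202), (-52, 206), (-50, 60), (-48, 16), (-46, 20), (-44, 23), (-42, 19), (-40, 24)]
0.015 0.008 [(-62, 93), (-60, 81), (-58, 78), (-56, 145), (-54, 181), (-52, 186), (-50, 54), (-48, 16), (-46, 19), (-44, 19), (-42, 20), (-40, 21)]
0.015 -0.008 [(-62, 94), (-60, 99), (-58, 88), (-56, 169), (-54, 203), (-52, 204), (-50, 54), (-48, 17), (-46, 19), (-44, 20), (-42, 20), (-40, 19)]
-40 [(-28, 131), (-25, 129), (-22, 127), (-19, 106), (-16, 58), (-13, 24), (-10, 17), (-7, 20), (-4, 21), (-1, 22), (2, 18), (5, 19), (8, 21), (11, 21), (14, 17), (17, 8), (20, 14), (23, 108), (26, 150), (29, 62)]
-20 [(-28, 139), (-25, 128), (-22, 128), (-19, 133), (-16, 57), (-13, 35), (-10, 18), (-7, 23), (-4, 22), (-1, 23), (2, 20), (5, 21), (8, 20), (11, 23), (14, 16), (17, 8), (20, 10), (23, 113), (26, 155), (29, 67)]
0 [(-28, 130), (-25, 130), (-22, 130), (-19, 116), (-16, 52), (-13, 55), (-10, 23), (-7, 19), (-4, 23), (-1, 19), (2, 21), (5, 22), (8, 23), (11, 23), (14, 20), (17, 3), (20, 36), (23, 107), (26, 158), (29, 51)]
20 [(-28, 126), (-25, 130), (-22, 131), (-19, 109), (-16, 56), (-13, 51), (-10, 22), (-7, 32), (-4, 94), (-1, 94), (2, 93), (5, 95), (8, 48), (11, 25), (14, 19), (17, 6), (20, 18), (23, 111), (26, 139), (29, 55)]
100 [(-28, 26), (-25, 28), (-22, 29), (-19, 26), (-16, 17), (-13, 22), (-10, 26), (-7, 16), (-4, 14), (-1, 14), (2, 14), (5, 17), (8, 13), (11, 13), (14, 9), (17, 13), (20, 10), (23, 8), (26, 6), (29, 6)]
42.9
```

The tail is directly against the stop (bright stop next to the black handle, no gap). The handle is centred between the cheeks, and the pitch is about 20°.

```bash
python3 -c "
from station import *
print(hand_in())"
```

```text
the job is handed in; nothing more can be done
None
```

I scanned the seam from the vent-stub end to the far end at about 2 cm/s, laid the wand on the mat and took it again by the neck, and it now rests in the cradle with its tail against the stop; the job is handed in at about 43 s, with no verdict returned.

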